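# Clamp and punch a stack of colour swatch plates

### The arm

A 6-joint arm with a two-finger parallel gripper is mounted at the origin on the work surface. World frame = base frame: x ahead of the robot, y to its left, z up, the work surface at z = 0. Lengths are in m, angles in rad, forces in N, time in s.
With the tool pointing down it reaches from about 0.35 to 0.975 m from the base axis. Payload 4.9 kg.
Tool frame: the origin (TCP) lies at the very end of the fingers, on their centre line; the grasp point (between the pads) lies 19 mm behind it (ctrl.tcp_to_grasp is the z of the grasp point in the tool frame, in m); z points along the fingers, y is the line along which they close (so a half turn about z gives the same grasp; the last joint's range is limited). The gripper opens to 85 mm and grips with 20 to 120 N. Pads are 22 mm wide; open, the fingers measure 114 mm over their backs; the gripper's body (76 mm by 85 mm) begins 54 mm behind the grasp point. The pads swing forward as they close: fully open they stand 13 mm farther back than shut.
Start: joints at [1.106, 0.053, 1.613, -0, 1.476, -0.119], TCP at [0.212, 0.588, 0.231] pointing down, gripper open.
Joint ranges: [-3.01, 3.01], [-1.01, 2.22], [0.06, 2.58], [-1.02, 4.17], [0.09, 2.62], [-3.14, 3.14]. Speed limits (rad/s): [2.57, 2.57, 3.14, 3.14, 3.14, 3.14].

### API

Orientations are given as a rotation vector (axis times angle).
In Python, from station import ctrl, eyes, job, nets gives the robot as it stands. The module is installed in compiled form; this text tells all that it offers.
- The arm moves only by the tool jog_arm, never from a script. Its argument "commands" is one flat list of numbers, 7 for each row, row after row: the shift along the tool's x, y, z each as a share of 0.06 m, from -1 to 1, then the turn, a rotation vector about the tool's x, y, z each as a share of 0.1 rad, from -1 to 1, then the finger opening in mm, from 0 to 85.4. In form: [x, y, z, ax, ay, az, grip, x, y, z, ax, ay, az, grip, ...]. A call has 1 to 20 rows; each row shifts and turns the commanded pose from where the row before left it, along the tool's axes as they then stand; what a row does not reach is not made up. A row lasts 1/8 s, in which the tool goes at most 62.5 mm and 10.7 degrees, less where a joint would pass 70% of its speed; a pose out of reach is approached as far as the arm can. A call with a number of a shift or a turn outside -1 to 1 is refused whole. A call with a gripper value outside its range is refused whole. The fingers move at their own pace and stop on an object; "newtons" is the grip in N (left out, the last holds). Time passes only in rows, so rows that do not move let the fingers close. It gives the time, the measured TCP pose, the force, the opening and the grip force at its end, in the units of the state.
- ctrl.get_obs(): the state, without advancing time (a new reading comes with each control period).
- eyes.get_image(name): name is "scene" or "top" or "wrist"; returns a dict with "image" (400x640x3 uint8, red, green, blue), "z_map" (400x640 float32, m along the optical axis (not along the pixel's ray), 0 where there is no reading), "K" (3x3 intrinsics, pixels), "cam_to_world" (4x4, takes a point from camera to world coordinates). Camera axes: x right, y up, looking along -z (the intrinsics and any distortion apply to the point x, -y, -z); pixel columns grow to the right and rows downward; lengths in m; the calibration is good to about 2 mm. A picture is of the moment at which its call begins.
- job.finish_job(): hands the job in; it is judged then, once.
Trained networks look in the newest picture that a camera, given by its name, has taken for a name from the list of things; names that differ only in an ending like _2 or _b are one class to them, and where a whole thing is asked for, a point or a joint stands for the part that bears it (a point fixed in the world has none). Each returns a list of dicts, best first, with "p" (0 to 1); they miss things now and then, are a little off and sometimes report something else, mostly with a low value. They report only what shows in the picture. A call takes as long as a camera call. They do not tell look-alikes from the thing itself.
- nets.silhouettes(camera, name): "mask" (400x640 bool, what is visible of it) and "bbox" ([left, top, right, bottom] in pixels, round what is visible of it).
The state is a dict: "t": time; "q": joint angles; "dq": joint speeds; "effort": joint torques, N m; "tool_pos": TCP position; "tool_rot": TCP orientation; "contact_force": force on the tool from outside, world axes, zero at the start; "wrist_torque": the same for the moment, N m; "opening": finger opening in m; "grip_force": force on a finger pad.
Only numpy, scipy, OpenCV 4.12 (cv2) and the standard library are available. Lean on these libraries where they do the work, as an engineer would, in place of code of your own. Each camera call takes 0.05 s, during which the arm holds its last target. There are 200 camera calls.

### The job

Make up a swatch deck: stack all the colour plates on the bench flat in the carriage's nest with their white dots at the end towards the punch, swing the toggle clamp over centre onto them, slide the carriage until the dots are right under the punch tip and, after a moment's pause, push the punch knob down until its tip presses on the top plate. Then slide the carriage fully home, throw the clamp fully open again and put all the plates flat in the grey tray. Leave the other things on the bench where they are.

Things in the scene. Friction and masses are not known exactly. Their poses are not given: they have to be found in the camera images.
- plate_teal: teal rigid colour swatch plate, 120 x 50 x 8 mm, about 110 g; origin at the centre of its underside, x along its length (the white-dot end is +x), z up. Two or three of the four plates are present
- dot_teal (a point): the 12 mm white dot on the top face of the teal plate, 45 mm from its centre towards its +x end, on the centre line (the other end has a paper label)
- plate_navy: navy blue rigid colour swatch plate, 120 x 50 x 8 mm, about 110 g; origin at the centre of its underside, x along its length (the white-dot end is +x), z up. Two or three of the four plates are present
- dot_navy (a point): the 12 mm white dot on the top face of the navy blue plate, 45 mm from its centre towards its +x end, on the centre line (the other end has a paper label)
- plate_sky: sky blue rigid colour swatch plate, 120 x 50 x 8 mm, about 110 g; origin at the centre of its underside, x along its length (the white-dot end is +x), z up. Two or three of the four plates are present
- dot_sky (a point): the 12 mm white dot on the top face of the sky blue plate, 45 mm from its centre towards its +x end, on the centre line (the other end has a paper label)
- plate_orange: orange rigid colour swatch plate, 120 x 50 x 8 mm, about 110 g; origin at the centre of its underside, x along its length (the white-dot end is +x), z up. Two or three of the four plates are present
- dot_orange (a point): the 12 mm white dot on the top face of the orange plate, 45 mm from its centre towards its +x end, on the centre line (the other end has a paper label)
- carriage (a joint): travel of the aluminium carriage along the jig's +y to the punch, m: 0 = fully home (stop), 0.135 = far stop. About 2.5 N of friction; it stays where left. It carries nest, slide post and clamp. The jig is a dark fixed bed with rails, 100 x 360 mm, turned up to 0.12 rad
- slide_post (a point): centre of the red grip (18 mm diameter, vertical, from 58 to 103 mm above the bench) of the post at the carriage's home end, with which the carriage is slid; this point is 85 mm above the bench, 105 mm behind the nest centre along the jig's -y
- nest (a point): centre of the nest floor (blue block 36 x 124 mm, 45 mm above the bench) on the carriage. Axes are the jig's: y along the rails to the punch, x across, away from the robot. Plates lie lengthwise along y among 8 mm pegs (1.8 mm play a side; tops tapered from 72 to 86 mm above the bench) at x +-31, y +-42 and x +-13, y +-66 mm; fingers have room at mid-length, to 10 mm below the floor
- clamp (a joint): toggle clamp arm angle, rad: about 0 = level, clamped (-0.04 on two plates, +0.05 on three; stop -0.12 on the empty nest); 2.15 = open stop, leaning back to the robot. Its heavy bar throws it over centre: past upright (1.57) it falls and stays open, below it falls and stays on the clamped side; about 3 N at the bar lifts it
- clamp_bar (a point): grip point of the red bar (13 mm thick, 55 mm long, parallel to the jig's y) at the clamp arm's end, 50 mm to the jig's -y side of the arm (11 mm thick, over mid-nest). Hinge line along y, 85 mm from the nest centre on the robot's side, 79 mm above the bench. At clamp angle a the bar lies at the hinge + 150 mm * (cos a along jig x, sin a up)
- clamp_foot: black rubber swivel foot, 20 mm diameter, under the clamp arm, which presses with about 4 N on the middle of the uppermost plate; origin on the arm axis, 85 mm from the hinge, its face 14 mm below
- tip (a point): point of the brass punch tip, 82 mm above the bench when up, over the line along which the dots travel; its place along the rails varies. It hangs in a fixed grey C-frame press at the jig's +y end: column on the side away from the robot, overhang 36 mm wide, 124 to 150 mm above the bench, reaching 22 mm past the tip to the robot's side
- punch_knob (a point): centre of the top face of the punch's black knob (38 mm diameter), 208 mm above the bench when up; it is pushed down with shut fingers
- punch: the sliding punch (rod, brass tip, black knob). Origin on the bench under the tip when up, so its height is minus its travel: 0 = up, -35 mm = stop. Spring return: 2.5 N at the top, 1.2 N more per 10 mm; the tip meets a stack of three plates after 13 mm, of two after 21 mm
- tray: loose grey finished tray, 200 x 150 mm, 22 mm high, walls and floor 5 mm, origin at the centre of its underside, x along its length
- fan_deck: bystander, leave alone: fan of blue paint colour cards, about 150 mm long, lying flat
- sample_jar: bystander, leave alone: amber glass sample jar with white cap, 75 mm tall
- mix_cup: bystander, leave alone: white mixing cup, 100 mm tall
- tape_roll: bystander, leave alone: yellow tape roll, 90 mm diameter, 25 mm high, between the places of the plates
- tin_lid: bystander, leave alone: steel tin lid, 70 mm diameter
There are look-alikes about, which are no part of the job. There is more than one size of the plate_sky; the job needs the largest.

How it is judged:
By the outcome, as a careful person would: the job done as asked, in the order asked, and still so for the second after the job is handed in, with the robot touching nothing.
Of plate_teal, plate_navy, plate_sky, plate_orange only 2 to 3 are there at a start; the rules pass over those that are not, and their reading is None.
At some moment in a run one of tray, plate_teal, plate_navy, plate_sky, plate_orange may be knocked a few centimetres aside while the robot is not near it.
Once in a run the grip may slacken for a moment while it holds something.
It also fails if it takes over 210 s, if anything falls off the work surface, if the arm or the gripper's body presses on something with over 40 N, if the wrist force passes 120 N, or if a joint passes its speed limit or range.

## Working session

There is one attempt and no reset: what is moved stays moved. The work goes in short steps, Python scripts to look and compute and a tool call to move; the robot and the scene stay as the last step left them, time stands still between calls to the robot, and variables do not carry over. Pictures are saved under pics/ and viewed, at most 14 in all, crops included, and the job is handed in when it is done.

Besides the shell and the picture viewer there is one more tool, called after ">>>" as name(argument=value, ...) on one line, values as JSON. jog_arm: Moves the arm, as the interface text tells. Shift numbers are shares of 0.06 m and turn numbers shares of 0.1 rad, none past 1 either way. Its arguments: {"type":"object","properties":{"commands":{"type":"array","items":{"type":"number"}},"newtons":{"type":"number"}},"required":["commands"]}

```bash
ls; mkdir -p pics
cat > h.py <<'E'
import numpy as np, cv2
from station import ctrl, eyes, job, nets
from scipy.spatial.transform import Rotation as R
def save(d,name,crop=None,s=1):
    im=d["image"][...,::-1]
    if crop: im=im[crop[1]:crop[3],crop[0]:crop[2]]
    cv2.imwrite("pics/"+name,cv2.resize(im,None,fx=s,fy=s))
def pts(d):
    z=d["z_map"];K=d["K"];v,u=np.mgrid[:400,:640]
    P=np.stack([(u-K[0,2])/K[0,0]*z,-(v-K[1,2])/K[1,1]*z,-z],-1)
    T=d["cam_to_world"]; return P@T[:3,:3].T+T[:3,3]
E
python3 - <<'E'
from h import *
o=ctrl.get_obs();print(o)
print(ctrl.tcp_to_grasp)
for n in("top","scene"):
    d=eyes.get_image(n);save(d,n+"0.png",s=1.25);print(n,d["K"],d["cam_to_world"])
    np.savez(n+"0.npz",**d)
E
```

```text
pics
{'t': 0.0, 'q': array([ 1.10599946e+00,  5.33736807e-02,  1.61432984e+00, -2.48265531e-05,
        1.47600939e+00, -1.18995636e-01]), 'dq': array([ 0.00083529, -0.00015657, -0.0003702 ,  0.00176511,  0.00185827,
       -0.00032332]), 'effort': array([-1.68948980e-03, -3.93681836e+01, -3.70169806e+01, -2.70224782e-04,
        7.05260580e-03, -9.00549821e-06]), 'tool_pos': array([0.21155786, 0.5874233 , 0.2300312 ]), 'tool_rot': array([-0.54037611, -3.09417246,  0.00320017]), 'contact_force': array([0.10926673, 0.18544104, 0.80072474]), 'wrist_torque': array([0.04448721, 0.07923511, 0.00992579]), 'grip_force': 0.0, 'opening': 0.08522922074644701}
-0.0187
top [[390.80905673   0.         323.5896738 ]
 [  0.         390.80905673 204.51939444]
 [  0.           0.           1.        ]] [[-0.02237976  0.98893982 -0.14661913  0.35766611]
 [-0.99974444 -0.02166921  0.00644184  0.09263934]
 [ 0.00319348  0.14672583  0.98917204  1.31538621]
 [ 0.          0.          0.          1.        ]]
scene [[392.00078308   0.         317.966152  ]
 [  0.         392.00078308 196.33805211]
 [  0.           0.           1.        ]] [[ 0.75897055 -0.48542472  0.43396607  1.07606597]
 [ 0.65110957  0.56123083 -0.51095624 -0.52179793]
 [ 0.00447564  0.6703602   0.74202235  1.05247507]
 [ 0.          0.          0.          1.        ]]
```

View pics/top0.png

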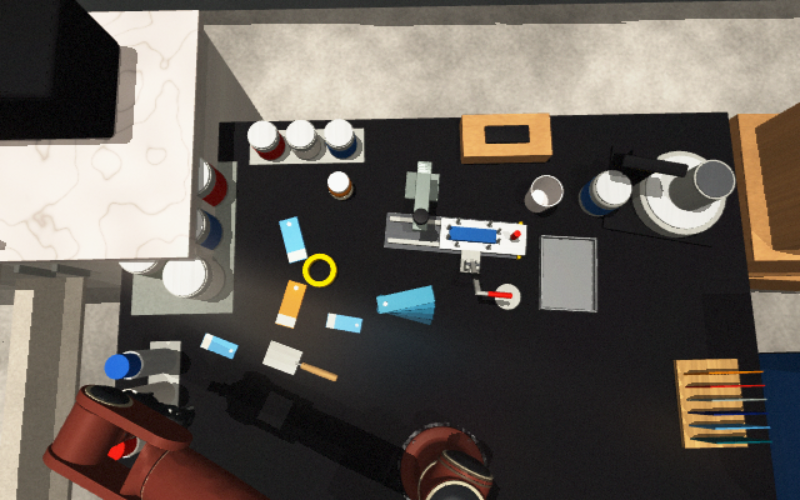

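View pics/scene0.png

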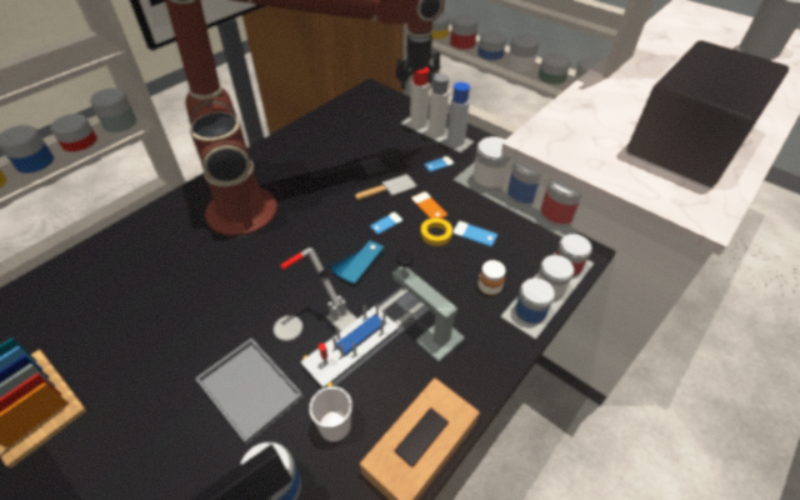

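The top view shows the orange plate (290,303), the large sky plate (292,240), two smaller sky look-alikes (344,323 and 218,346), the jig with nest (472,235), the punch (420,215), the open clamp bar (500,295) and the tray (568,273). The scene view agrees. No navy or teal plate is visible.

```bash
cat >> h.py <<'E'
def rect(P2):
    (c,s,a)=cv2.minAreaRect((P2*1000).astype(np.float32)); 
    b=cv2.boxPoints((c,s,a)); e1=b[1]-b[0];e2=b[2]-b[1]
    e=e1 if np.linalg.norm(e1)>np.linalg.norm(e2) else e2
    return np.array(c)/1000,sorted(np.round(s,1)),np.arctan2(e[1],e[0])
def plates(d):
    im=d["image"];P=pts(d);hsv=cv2.cvtColor(im,cv2.COLOR_RGB2HSV);out=[]
    work=(P[...,0]>.15)&(P[...,0]<.95)&(abs(P[...,1])<.75)&(P[...,2]<.12)
    for n,lo,hi in(("orange",(8,120,90),(22,255,255)),("blue",(88,70,60),(125,255,255))):
        m=(cv2.inRange(hsv,lo,hi)>0)&work
        k,l,st,c=cv2.connectedComponentsWithStats(m.astype(np.uint8))
        for i in range(1,k):
            if st[i,4]<60: continue
            q=P[l==i]; z=np.median(q[:,2]); q=q[abs(q[:,2]-z)<.006]
            r=rect(q[:,:2]);out.append((n,st[i,4],np.round(r[0],4),r[1],round(float(r[2]),3),round(float(z),4),np.round(c[i]),np.median(hsv[l==i],0)))
    return out
E
python3 - <<'E'
from h import *
d=dict(np.load("top0.npz"))
for r in plates(d): print(*r)
P=pts(d);hsv=cv2.cvtColor(d["image"],cv2.COLOR_RGB2HSV)
def q(mask,n):
    k,l,st,c=cv2.connectedComponentsWithStats(mask.astype(np.uint8))
    for i in range(1,k):
        if st[i,4]>8: print(n,st[i,4],np.round(c[i]),np.round(np.median(P[l==i],0),4),np.round(P[l==i].min(0),3),np.round(P[l==i].max(0),3))
w=(P[...,0]>.15)&(P[...,0]<.8)&(abs(P[...,1])<.7)
q((cv2.inRange(hsv,(0,150,90),(6,255,255))|cv2.inRange(hsv,(175,150,90),(180,255,255))>0)&w,"red")
g=(P[...,2]>.195)&(P[...,2]<.22)&(P[...,0]>.45)&(P[...,1]<.3);q(g,"knob")
for n in("tray","carriage","punch_knob"):
    for s in nets.silhouettes("top",n)[:2]:
        pp=P[s["mask"]];z=pp[:,2];print(n,s["p"],s["bbox"],rect(pp[:,:2]),np.percentile(z,[5,50,95]))
for n in("plate_navy","plate_teal","plate_sky","plate_orange"):
    for c in("top",):
        for s in nets.silhouettes(c,n)[:4]: 
            m=s["mask"];print(n,s["p"],s["bbox"],np.median(P[m],0))
im=cv2.convertScaleAbs(d["image"][...,::-1],alpha=2.5,beta=20);cv2.imwrite("pics/bright.png",cv2.resize(im[90:400,80:480],None,fx=2,fy=1.9))
E
```

```text
orange 1892 [ 0.8692 -0.1975] [np.float64(121.1), np.float64(240.3)] 1.569 0.06 [404. 108.] [ 17. 144. 233.]
orange 431 [0.4434 0.3872] [np.float64(52.5), np.float64(92.9)] -0.284 0.0083 [234. 239.] [ 19. 182. 242.]
orange 1272 [ 0.2054 -0.6834] [np.float64(110.5), np.float64(132.9)] 1.566 0.0148 [561. 303.] [ 17. 146. 214.]
orange 169 [0.2515 0.3142] [np.float64(18.4), np.float64(99.1)] 1.186 0.0185 [255. 297.] [ 17. 137. 214.]
blue 412 [0.6186 0.3915] [np.float64(53.5), np.float64(94.2)] 0.247 0.0083 [233. 187.] [ 96. 117. 246.]
blue 427 [ 0.5995 -0.0969] [np.float64(36.8), np.float64(126.2)] 1.46 0.0449 [378. 187.] [106. 196. 185.]
blue 71 [0.5916 0.5882] [np.float64(2.2), np.float64(26.3)] -0.661 0.0613 [168. 194.] [111.  89.  64.]
blue 1019 [0.416  0.0823] [np.float64(83.6), np.float64(153.0)] -1.395 0.018 [327. 243.] [ 97. 139. 214.]
blue 253 [0.3736 0.2376] [np.float64(39.8), np.float64(71.9)] 1.394 0.0068 [278. 259.] [ 98. 108. 239.]
blue 267 [0.3183 0.5682] [np.float64(40.9), np.float64(72.9)] 1.186 0.0067 [178. 278.] [ 99. 124. 229.]
red 34 [412. 187.] [ 0.5869 -0.1991  0.1
[... 800 characters left out ...]
0867197, 0.08084908]), [np.float64(102.7), np.float64(160.7)], np.float32(-1.376316)) [0.00182334 0.01800439 0.02423022]
carriage 0.85 [352.5, 175.6, 419.0, 243.5] (array([ 0.48668011, -0.08193864]), [np.float64(231.2), np.float64(367.5)], np.float32(-0.37279543)) [0.02652476 0.03277648 0.20262358]
plate_sky 0.88 [223.5, 174.5, 248.1, 210.1] [0.60157577 0.38705685 0.00866636]
plate_sky 0.74 [255.7, 253.0, 291.9, 265.4] [0.37532254 0.2491379  0.00684505]
plate_sky 0.53 [163.8, 266.2, 189.5, 287.1] [0.32358444 0.57995199 0.00684314]
plate_orange 0.67 [223.7, 173.6, 244.5, 209.9] [0.60394994 0.38678994 0.00865447]
plate_orange 0.31 [301.4, 230.0, 352.1, 262.7] [0.42179732 0.07207822 0.01788112]
```

View pics/bright.png

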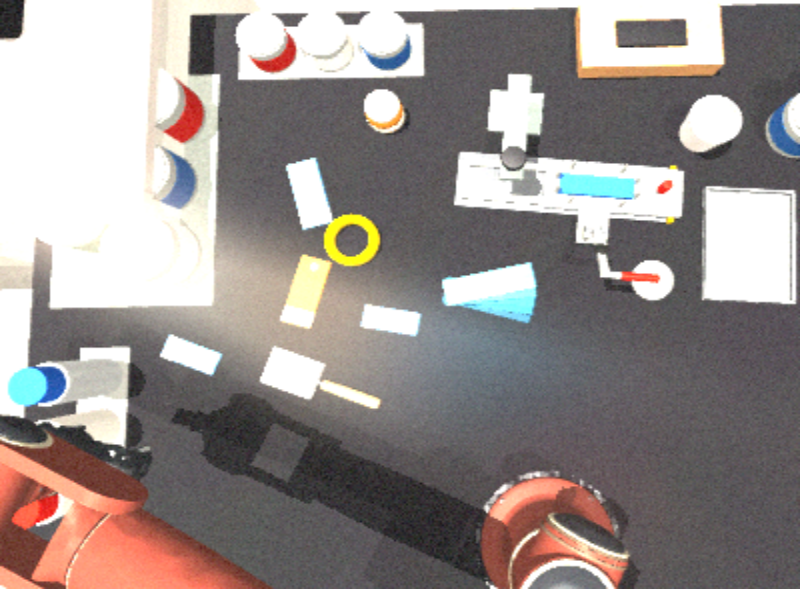

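```bash
cat >> h.py <<'E'
def fullplate(d,c,zlo=.003,zhi=.016,r=.085,vmin=110):
    P=pts(d);g=d["image"].max(-1)
    m=(np.hypot(P[...,0]-c[0],P[...,1]-c[1])<r)&(P[...,2]>zlo)&(P[...,2]<zhi)&(g>vmin)
    hsv=cv2.cvtColor(d["image"],cv2.COLOR_RGB2HSV); m&=~(cv2.inRange(hsv,(24,130,80),(36,255,255))>0)
    k,l,st,cc=cv2.connectedComponentsWithStats(m.astype(np.uint8)); i=1+st[1:,4].argmax()
    return rect(P[l==i][:,:2]),st[i,4],np.round(np.median(P[l==i][:,2]),4)
def th(o=None):
    o=o or ctrl.get_obs();M=R.from_rotvec(o["tool_rot"]).as_matrix();return np.arctan2(M[1,1],M[0,1]),M
def go(target,theta=None):
    "print turn (units of .1) about tool z, then shift in tool axes (units of .06 m) AFTER that turn"
    o=ctrl.get_obs();t,M=th(o);w=0
    if theta is not None: w=theta-t;t=theta
    s=np.array(target)-o["tool_pos"];x=np.array([-np.sin(t),np.cos(t)]);y=np.array([np.cos(t),np.sin(t)])
    print("turn",round(-w/.1,3),"shift",np.round(np.array([s[:2]@x,s[:2]@y,-s[2]])/.06,3),"pos",np.round(o["tool_pos"],4),"th",round(float(th(o)[0]),4),"tilt",np.round(M[:,2],4))
def st():
    o=ctrl.get_obs();print("t",o["t"],"pos",np.round(o["tool_pos"],4),"F",np.round(o["contact_force"],2),"op",round(o["opening"],4),"g",o["grip_force"],"q",np.round(o["q"],3))
E
python3 - <<'E'
from h import *
d=dict(np.load("top0.npz"))
print(fullplate(d,(.605,.388)));print(fullplate(d,(.43,.391)))
P=pts(d);g=d["image"].max(-1);hsv=cv2.cvtColor(d["image"],cv2.COLOR_RGB2HSV)
v,u=np.mgrid[:400,:640]
m=(u>425)&(u<485)&(v>180)&(v<255)&(P[...,2]>.014)&(P[...,2]<.03)
k,l,s,c=cv2.connectedComponentsWithStats(m.astype(np.uint8));i=1+s[1:,4].argmax();print("tray",rect(P[l==i][:,:2]))
# white dots
for c in((.605,.388),(.43,.391)):
    m=(np.hypot(P[...,0]-c[0],P[...,1]-c[1])<.08)&(hsv[...,1]<70)&(hsv[...,2]>200)&(P[...,2]<.02)
    k,l,s,cc=cv2.connectedComponentsWithStats(m.astype(np.uint8))
    for i in range(1,k):
        if s[i,4]>4:print(s[i,4],np.round(P[l==i].mean(0),4))
E
```

```text
((array([0.60359204, 0.38737607]), [np.float64(50.9), np.float64(121.0)], np.float32(0.2609792)), np.int32(511), np.float64(0.0087))
((array([0.42877328, 0.39079764]), [np.float64(51.6), np.float64(120.0)], np.float32(-0.29735434)), np.int32(552), np.float64(0.0087))
tray (array([ 0.49418396, -0.35124365]), [np.float64(153.2), np.float64(200.1)], np.float32(-0.08073372))
11 [0.6466 0.3985 0.0099]
116 [0.5597 0.3762 0.0089]
10 [0.4722 0.3773 0.0088]
117 [0.3858 0.4033 0.009 ]
```

```bash
python3 -c "
from h import *
go((.6036,.3874,.15)); go((.6036,.3874,.15),-1.318)"
```

```text
turn 0.0 shift [-7.276 -0.932  1.353] pos [0.2118 0.588  0.2312] th 1.225 tilt [-0.e+00 -1.e-04 -1.e+00]
turn 25.43 shift [5.486 4.87  1.353] pos [0.2118 0.588  0.2312] th 1.225 tilt [-0.e+00 -1.e-04 -1.e+00]
```

>>> jog_arm(commands=[-0.3,-0.04,0,0,0,0,85,-0.6,-0.08,0,0,0,0,85,-0.64,-0.08,0,0,0,0,85,-0.64,-0.08,0,0,0,0,85,-0.64,-0.08,0,0,0,0,85,-0.64,-0.08,0,0,0,0,85,-0.64,-0.08,0,0,0,0,85,-0.64,-0.08,0,0,0,0,85,-0.64,-0.08,0,0,0,0,85,-0.64,-0.08,0,0,0,0,85,-0.64,-0.08,0,0,0,0,85,-0.6,-0.08,0,0,0,0,85,-0.3,-0.04,0,0,0,0,85,0,0,0,0,0,1,85,0,0,0,0,0,1,85,0,0,0,0,0,1,85,0,0,0,0,0,1,85,0,0,0,0,0,1,85,0,0,0,0,0,1,85,0,0,0,0,0,1,85])

```text
t: 2.95
tool_pos: [0.6188, 0.38, 0.2313]
tool_rot: [-1.573, -2.719, 0.0]
contact_force: [-0.1, -0.9, -0.4]
opening: 0.0849
grip_force: 0.0
```

>>> jog_arm(commands=[0,0,0,0,0,1,80,0,0,0,0,0,1,70,0,0,0,0,0,1,70,0,0,0,0,0,1,70,0,0,0,0,0,1,70,0,0,0,0,0,1,70,0,0,0,0,0,1,70,0,0,0,0,0,1,70,0,0,0,0,0,1,70,0,0,0,0,0,1,70,0,0,0,0,0,1,70,0,0,0,0,0,1,70,0,0,0,0,0,1,70,0,0,0,0,0,1,70,0,0,0,0,0,1,70,0,0,0,0,0,1,70,0,0,0,0,0,1,70,0,0,0,0,0,1,70,0,0,0,0,0,0.43,70,0,0,0,0,0,0,70])

```text
t: 5.45
tool_pos: [0.6189, 0.38, 0.2313]
tool_rot: [3.116, 0.397, -0.0]
contact_force: [0.3, -0.4, -0.0]
opening: 0.0701
grip_force: 0.0
```

```bash
python3 -c "
from h import *
d=eyes.get_image('top');save(d,'top1.png',(90,90,410,400),1.8)
st()
print(fullplate(d,(.43,.391)))
d=eyes.get_image('wrist');save(d,'w1.png')
print(fullplate(d,(.605,.388)))
go((.6036,.3874,.03),-1.318)"
```

```text
t 5.5 pos [0.6189 0.38   0.2313] F [ 0.36 -1.29 -0.25] op 0.0701 g 0.0 q [0.448 0.286 1.352 0.    1.504 1.765]Traceback (most recent call last):
  File "<string>", line 5, in <module>
    print(fullplate(d,(.43,.391)))
          ~~~~~~~~~^^^^^^^^^^^^^^
  File "h.py", line 32, in fullplate
    k,l,st,cc=cv2.connectedComponentsWithStats(m.astype(np.uint8)); i=1+st[1:,4].argmax()
                                                                        ~~~~~~~~~~~~~~~^^
ValueError: attempt to get argmax of an empty sequence
```

View pics/top1.png

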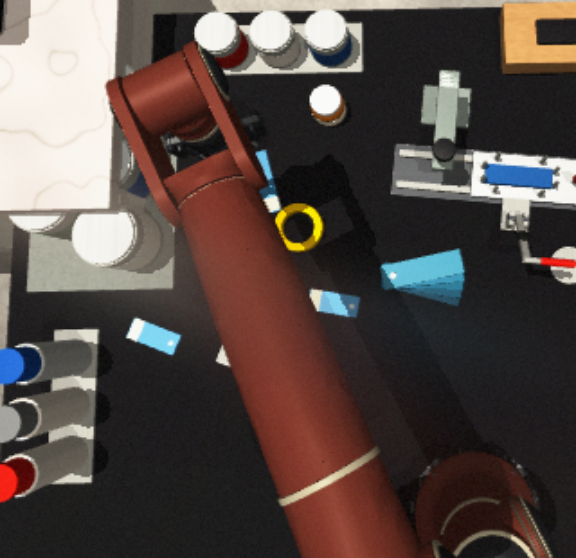

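The left of the bench, hidden before, holds no further plate (only the rack of tubes), so there are two plates: sky and orange.

```bash
python3 -c "
from h import *
d=eyes.get_image('wrist');save(d,'w1.png')
print(d['cam_to_world'])
print(fullplate(d,(.605,.388)))
go((.6036,.3874,.03),-1.318)"
```

```text
[[ 2.51288011e-01  9.18119735e-01  3.06448181e-01  6.98557878e-01]
 [-9.67912335e-01  2.38432054e-01  7.93465018e-02  4.00039848e-01]
 [-2.17479859e-04 -3.16553799e-01  9.48574533e-01  3.73415905e-01]
 [ 0.00000000e+00  0.00000000e+00  0.00000000e+00  1.00000000e+00]]
((array([0.60447034, 0.38523679]), [np.float64(49.9), np.float64(119.8)], np.float32(0.26301628)), np.int32(3581), np.float64(0.0077))
turn 0.008 shift [-0.217 -0.183  3.356] pos [0.6189 0.38   0.2314] th -1.3172 tilt [-1.e-04  0.e+00 -1.e+00]
```

View pics/w1.png

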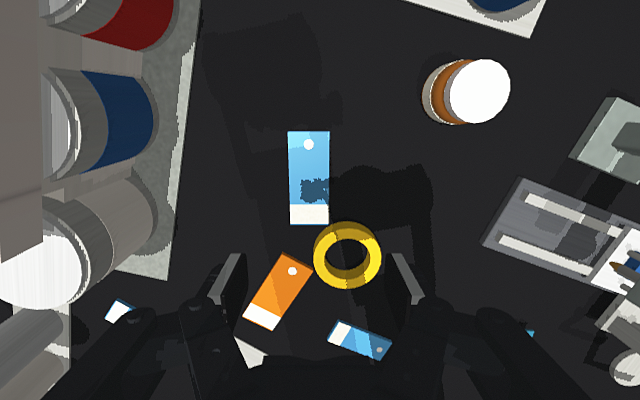

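>>> jog_arm(commands=[-0.11,-0.1,0.3,0,0,0,70,-0.11,-0.1,0.6,0,0,0,70,0,0,0.7,0,0,0,70,0,0,0.7,0,0,0,70,0,0,0.6,0,0,0,70,0,0,0.4,0,0,0,70,0,0,0.2,0,0,0,70,0,0,0.1,0,0,0,70,0,0,0.1,0,0,0,70,0,0,0.06,0,0,0,70,0,0,0,0,0,0,70])

```text
t: 6.92
tool_pos: [0.6035, 0.3885, 0.006]
tool_rot: [-3.116, -0.396, -0.001]
contact_force: [0.2, -0.2, -0.6]
opening: 0.0699
grip_force: 0.0
```

```bash
python3 -c "
from h import *
st();go((.6042,.386,.0),-1.315)"
```

```text
t 6.925 pos [0.6035 0.3885 0.006 ] F [ 0.18 -0.18 -0.65] op 0.0699 g 0.0 q [0.468 0.471 1.513 0.    1.157 1.786]
turn -0.03 shift [0.001 0.043 0.101] pos [0.6035 0.3885 0.006 ] th -1.318 tilt [ 4.e-04  2.e-04 -1.e+00]
```

>>> jog_arm(commands=[0,0.04,0.08,0,0,0,70,0,0,0,0,0,0,40,0,0,0,0,0,0,40,0,0,0,0,0,0,40,0,0,0,0,0,0,40,0,0,0,0,0,0,40], newtons=60)

```text
t: 7.68
tool_pos: [0.6041, 0.3861, 0.0012]
tool_rot: [-3.116, -0.396, -0.001]
contact_force: [0.3, -0.1, 2.5]
opening: 0.0475
grip_force: 62.0
```

```bash
python3 -c "
from h import *
st()
d=eyes.get_image('wrist');save(d,'w2.png',(160,140,480,400),2)
P=pts(d)
"
```

```text
t 7.675 pos [0.6041 0.3861 0.0012] F [ 0.25 -0.11  2.47] op 0.0475 g 62.014474868774414 q [ 0.465  0.476  1.516 -0.     1.15   1.783]
```

View pics/w2.png

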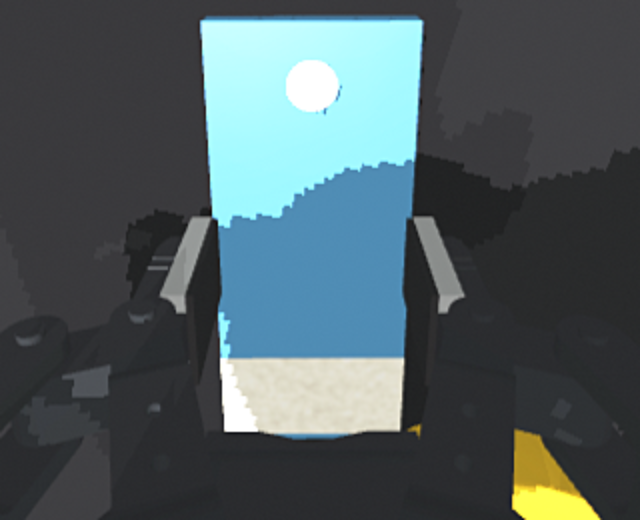

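The plate is gripped squarely at mid-length with the white dot at the far (tool +x) end.

>>> jog_arm(commands=[0,0,-0.2,0,0,0,40,0,0,-0.4,0,0,0,40,0,0,-0.6,0,0,0,40,0,0,-0.7,0,0,0,40,0,0,-0.7,0,0,0,40,0,0,-0.7,0,0,0,40,0,0,-0.6,0,0,-0.5,40,0,0,-0.4,0,0,-1,40,0,0,-0.2,0,0,-1,40,0,0,0,0,0,-1,40,0,0,0,0,0,-1,40,0,0,0,0,0,-1,40,0,0,0,0,0,-1,40,0,0,0,0,0,-1,40,0,0,0,0,0,-1,40,0,0,0,0,0,-1,40,0,0,0,0,0,-1,40,0,0,0,0,0,-1,40,0,0,0,0,0,-1,40,0,0,0,0,0,-0.58,40], newtons=80)

```text
t: 10.22
tool_pos: [0.6037, 0.386, 0.2727]
tool_rot: [2.23, 2.213, 0.002]
contact_force: [-0.1, -0.1, -1.3]
opening: 0.0462
grip_force: 82.1
```

```bash
python3 -c "
from h import *
st();go((.5995,-.0969,.16),-.107);d=eyes.get_image('top');P=pts(d);print(fullplate(d,(.43,.391)))
hsv=cv2.cvtColor(d['image'],cv2.COLOR_RGB2HSV)
for r in plates(d): print(*r) if abs(r[5]-.0449)<.004 else 0
P=P[(P[...,2]>.195)&(P[...,2]<.22)&(abs(P[...,0]-.613)<.03)&(abs(P[...,1]-.047)<.03)];print('knob',P.mean(0),P.min(0),P.max(0))"
```

```text
t 10.225 pos [0.6037 0.386  0.2727] F [-0.12 -0.05 -1.3 ] op 0.0462 g 82.14594841003418 q [0.465 0.244 1.333 0.    1.563 0.473]
turn 0.992 shift [-8.01   0.791  1.878] pos [0.6037 0.386  0.2727] th -0.0078 tilt [ 1.2e-03  7.0e-04 -1.0e+00]
((array([0.47607614, 0.35290649]), [np.float64(3.9), np.float64(6.0)], np.float32(-1.5369512)), np.int32(4), np.float64(0.0084))
blue 424 [ 0.6003 -0.0961] [np.float64(36.2), np.float64(123.5)] 1.464 0.0451 [378. 187.] [106. 197. 186.]
knob [0.61392212 0.04669983 0.20735749] [0.59648025 0.0295844  0.19702878] [0.63188016 0.06474502 0.21363087]
```

>>> jog_arm(commands=[0,0,0,0,0,0.99,40,-0.3,0.03,0,0,0,0,40,-0.6,0.06,0,0,0,0,40,-0.7,0.07,0,0,0,0,40,-0.7,0.07,0,0,0,0,40,-0.7,0.07,0,0,0,0,40,-0.7,0.07,0,0,0,0,40,-0.7,0.07,0,0,0,0,40,-0.7,0.07,0,0,0,0,40,-0.7,0.07,0,0,0,0,40,-0.7,0.07,0,0,0,0,40,-0.7,0.07,0,0,0,0,40,-0.5,0.07,0,0,0,0,40,-0.3,0.05,0,0,0,0,40,0,0,0.3,0,0,0,40,0,0,0.5,0,0,0,40,0,0,0.5,0,0,0,40,0,0,0.3,0,0,0,40,0,0,0,0,0,0,40])

```text
t: 12.65
tool_pos: [0.6004, -0.0954, 0.1724]
tool_rot: [-2.335, -2.096, 0.003]
contact_force: [0.8, 0.5, -1.1]
opening: 0.0465
grip_force: 82.3
```

```bash
python3 -c "
from h import *
st();go((.5998,-.0966,.105),-.107)
d=eyes.get_image('top');print(fullplate(d,(.43,.391)))
d=eyes.get_image('wrist');save(d,'w3.png')
P=pts(d);np.savez('w3.npz',**d)
"
```

```text
t 12.65 pos [ 0.6004 -0.0954  0.1724] F [ 0.79  0.5  -1.1 ] op 0.0465 g 82.25035429000854 q [-0.28   0.058  1.707  0.     1.381 -0.172]
turn -0.009 shift [-0.02  -0.008  1.123] pos [ 0.6004 -0.0954  0.1724] th -0.1079 tilt [-0.0042  0.0014 -1.    ]
((array([0.42882007, 0.39099994]), [np.float64(51.6), np.float64(119.9)], np.float32(-0.29589716)), np.int32(545), np.float64(0.0088))
```

View pics/w3.png

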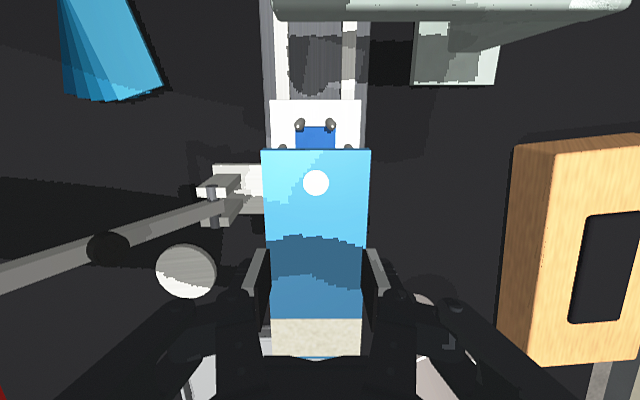

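The sky plate is over the nest, dot towards the punch (frame at top), blue floor and end pegs (298,125 and 331,125) visible ahead and aligned.

```bash
python3 -c "
from h import *
d=dict(np.load('w3.npz'));P=pts(d)
print(fullplate(d,(.60,-.0964),.165,.19,vmin=60))
hsv=cv2.cvtColor(d['image'],cv2.COLOR_RGB2HSV)
v,u=np.mgrid[:400,:640]
m=(P[...,2]>.05)&(P[...,2]<.09)&(abs(u-316)<60)&(v<150)&(v>60)
k,l,s,c=cv2.connectedComponentsWithStats(m.astype(np.uint8))
J=np.array([[np.cos(-.107),np.sin(-.107)],[-np.sin(-.107),np.cos(-.107)]])
for i in range(1,k):
  if s[i,4]>10:
    q=P[l==i];q=q[q[:,2]>.062];print(s[i,4],c[i],np.round(q.mean(0),4),np.round(J@(q.mean(0)[:2]-[.5998,-.0966]),4),np.round(q.max(0),3)) 
m=(hsv[...,1]<60)&(hsv[...,2]>200)&(P[...,2]>.165)&(P[...,2]<.19)&(v<230)
print('dot',P[m].mean(0), J@(P[m].mean(0)[:2]-ctrl.get_obs()['tool_pos'][:2]))
m=(hsv[...,0]>100)&(hsv[...,1]>150)&(abs(P[...,2]-.045)<.006)&(abs(u-316)<60)
print('floor',J@(P[m].mean(0)[:2]-[.5998,-.0966]),J@(P[m].max(0)[:2]-[.5998,-.0966]))
"
```

```text
((array([ 0.60226837, -0.09622345]), [np.float64(60.1), np.float64(120.6)], np.float32(1.4608613)), np.int32(20526), np.float64(0.1806))
94 [298.82978723 124.44680851] [ 0.5961 -0.0314  0.0769] [-0.0106  0.0644] [ 0.599 -0.028  0.087]
99 [330.60606061 124.41414141] [ 0.6209 -0.0342  0.0769] [0.0143 0.0643] [ 0.625 -0.031  0.087]<string>:12: RuntimeWarning: Mean of empty slice.
  ret = um.true_divide(
Traceback (most recent call last):
ValueError: zero-size array to reduction operation maximum which has no identity
```

```bash
python3 -c "
from h import *
d=dict(np.load('w3.npz'));P=pts(d)
hsv=cv2.cvtColor(d['image'],cv2.COLOR_RGB2HSV)
v,u=np.mgrid[:400,:640]
J=np.array([[np.cos(-.107),np.sin(-.107)],[-np.sin(-.107),np.cos(-.107)]])
c=[.5998,-.0966]
m=(hsv[...,1]<60)&(hsv[...,2]>200)&(P[...,2]>.165)&(P[...,2]<.19)&(v<230)
print('dot',P[m].mean(0), J@(P[m].mean(0)[:2]-c))
m=(hsv[...,0]>85)&(hsv[...,1]>60)&(P[...,2]>.165)&(P[...,2]<.19)&(v<235)
q=(P[m][:,:2]-c)@J.T; print('plate x',q[:,0].min(),q[:,0].max(),'front y',q[:,1].max())
m=(hsv[...,0]>85)&(hsv[...,1]>60)&(P[...,2]>.165)&(P[...,2]<.19)&(v>300)|((P[...,2]>.165)&(P[...,2]<.19)&(v<356)&(v>320)&(abs(u-316)<40))
q=(P[m][:,:2]-c)@J.T; print('back y',q[:,1].min())
print('tcp',J@(ctrl.get_obs()['tool_pos'][:2]-c))
m=(hsv[...,0]>100)&(hsv[...,1]>150)&(abs(P[...,2]-.045)<.006)&(abs(u-316)<60)
q=(P[m][:,:2]-c)@J.T;print('floor x',q[:,0].min(),q[:,0].max(),q[:,1].max())
"
```

```text
dot [ 0.60676759 -0.05110018  0.18094068] [0.00206855 0.04598371]
plate x -0.022703894864240463 0.027539291983770323 front y 0.060982258435741746
back y -0.0596715210584127
tcp [0.00238153 0.00058603]
floor x -0.01525320925710197 0.019006770009572595 0.059966163662636865
```

```bash
python3 -c "
from h import *
st();go((.6018,-.0975,.092),-.107)
"
```

```text
t 12.75 pos [ 0.6022 -0.0963  0.1757] F [ 0.46  0.42 -1.65] op 0.0466 g 82.25468873977661 q [-0.281  0.056  1.704  0.     1.381 -0.172]
turn -0.013 shift [-0.021 -0.005  1.395] pos [ 0.6022 -0.0963  0.1757] th -0.1083 tilt [ 1.1e-03 -2.0e-04 -1.0e+00]
```

>>> jog_arm(commands=[-0.02,0,0.3,0,0,0,40,0,0,0.4,0,0,0,40,0,0,0.4,0,0,0,40,0,0,0.2,0,0,0,40,0,0,0.1,0,0,0,40,0,0,0,0,0,0,40,0,0,0,0,0,0,40])

```text
t: 13.62
tool_pos: [0.6024, -0.098, 0.0921]
tool_rot: [2.338, 2.096, 0.002]
contact_force: [-0.3, 0.6, -0.2]
opening: 0.0467
grip_force: 82.3
```

```bash
cat > w.py <<'E'
from h import *
import sys
def nestview(n,hue=(85,115),held=True):
    d=eyes.get_image('wrist');np.savez(n+'.npz',**d);P=pts(d);hsv=cv2.cvtColor(d['image'],cv2.COLOR_RGB2HSV)
    v,u=np.mgrid[:400,:640];o=ctrl.get_obs();zt=o['tool_pos'][2]
    J=np.array([[np.cos(-.107),np.sin(-.107)],[-np.sin(-.107),np.cos(-.107)]]);c=[.5998,-.0966]
    band=abs(P[...,2]-zt-.008)<.008
    m=(hsv[...,1]<60)&(hsv[...,2]>180)&band&(v<230)
    if m.any(): print('dot',J@(P[m].mean(0)[:2]-c),m.sum())
    m=(hsv[...,0]>hue[0])&(hsv[...,0]<hue[1])&(hsv[...,1]>60)&band&(v<235)
    q=(P[m][:,:2]-c)@J.T
    if m.any(): print('plate x',q[:,0].min(),q[:,0].max(),'front y',q[:,1].max())
    print('tcp',J@(o['tool_pos'][:2]-c),zt)
    q=(P[...,:2]-c)@J.T
    m=(P[...,2]>.064)&(P[...,2]<.09)&(abs(q[...,0])<.05)&(q[...,1]>.055)&(q[...,1]<.08)
    k,l,s,cc=cv2.connectedComponentsWithStats(m.astype(np.uint8))
    for i in range(1,k):
        if s[i,4]>15:
            a=q[l==i];print('peg',np.round(cc[i]),s[i,4],np.round(a.mean(0),4),np.round(a.min(0),4),np.round(a.max(0),4),P[l==i][:,2].max())
    return d
E
python3 -c "
from w import *
st();d=nestview('w4');save(d,'w4.png')
"
```

```text
t 13.625 pos [ 0.6024 -0.098   0.0921] F [-0.27  0.65 -0.23] op 0.0467 g 82.26488471031189 q [-0.283  0.14   1.762 -0.     1.238 -0.174]
dot [0.00322278 0.04395641] 553
plate x -0.021484847037747782 0.028668965427350725 front y 0.058875653741831444
tcp [ 0.00272679 -0.00109896] 0.09208588736130566
peg [288. 132.] 195 [-0.0105  0.0646] [-0.0149  0.0601] [-0.0073  0.0677] 0.08650887577323133
peg [336. 132.] 195 [0.0141 0.0646] [0.0109 0.06  ] [0.0183 0.0678] 0.08677415642380704
```

View pics/w4.png

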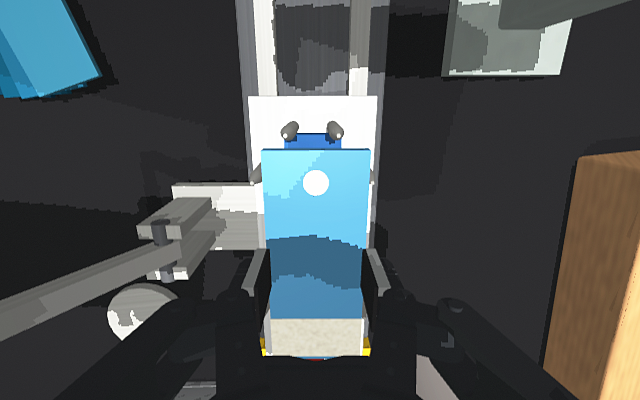

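The plate sits just above the pegs (288,132 and 336,132), offset about +1.6 mm across and +1 mm along; I correct and lower.

>>> jog_arm(commands=[-0.017,-0.027,0,0,0,0,40,0,0,0.1,0,0,0,40,0,0,0.1,0,0,0,40,0,0,0.1,0,0,0,40,0,0,0.1,0,0,0,40,0,0,0,0,0,0,40])

```text
t: 14.42
tool_pos: [0.5993, -0.0984, 0.0659]
tool_rot: [-2.338, -2.096, 0.001]
contact_force: [0.1, 0.6, -0.0]
opening: 0.0466
grip_force: 82.3
```

```bash
python3 -c "
from w import *
st();d=nestview('w5')
"
```

```text
t 14.425 pos [ 0.5993 -0.0984  0.0659] F [ 0.14  0.58 -0.03] op 0.0466 g 82.28009462356567 q [-0.285  0.168  1.779  0.     1.196 -0.176]
dot [0.00052051 0.04331339] 575
plate x -0.025136386122632103 0.025747334920584952 front y 0.06214942176480848
tcp [ 9.24941115e-05 -1.96614857e-03] 0.06644984832640527
peg [289. 136.] 273 [-0.0104  0.0648] [-0.0149  0.0601] [-0.0073  0.0679] 0.08633489784463565
peg [346. 136.] 276 [0.0139 0.0648] [0.0108 0.0605] [0.0185 0.0678] 0.08746712491303565
peg [316. 153.] 973 [0.001  0.0568] [-0.0245  0.055 ] [0.0256 0.0582] 0.07424135424709158
```

>>> jog_arm(commands=[0,0.013,0.1,0,0,0,40,0,0,0.1,0,0,0,40,0,0,0.08,0,0,0,40,0,0,0.04,0,0,0,40,0,0,0,0,0,0,40])

```text
t: 15.1
tool_pos: [0.6005, -0.0987, 0.0474]
tool_rot: [-2.339, -2.097, 0.0]
contact_force: [-0.4, 0.0, -1.0]
opening: 0.0468
grip_force: 82.3
```

```bash
python3 -c "
from w import *
st();d=nestview('w5')
"
```

```text
t 15.1 pos [ 0.6005 -0.0987  0.0474] F [-0.35  0.02 -0.98] op 0.0468 g 82.28761553764343 q [-0.285  0.194  1.784 -0.     1.164 -0.176]
dot [0.00140137 0.04305406] 548
plate x -0.023259180363605532 0.026841578916767243 front y 0.06204863821677201
tcp [ 0.00111604 -0.00200602] 0.0476785010009181
peg [282. 141.] 369 [-0.0103  0.0649] [-0.015   0.0604] [-0.0072  0.0679] 0.08640647855312279
peg [348. 141.] 367 [0.0139 0.0649] [0.0108 0.06  ] [0.0185 0.0678] 0.08681390226164742
```

>>> jog_arm(commands=[0,0,0.015,0,0,0,60,0,0,0,0,0,0,60,0,0,0,0,0,0,60,0,0,-0.1,0,0,0,60,0,0,-0.3,0,0,0,60,0,0,-0.5,0,0,0,60,0,0,-0.7,0,0,0,60,0,0,-0.7,0,0,0,60,0,0,-0.7,0,0,0,60,0,0,-0.5,0,0,0,60,0,0,-0.2,0,0,0,60,0,0,0,0,0,0,60])

```text
t: 16.65
tool_pos: [0.601, -0.0988, 0.27]
tool_rot: [2.338, 2.096, 0.002]
contact_force: [0.3, -0.1, -0.7]
opening: 0.0598
grip_force: 0.0
```

```bash
python3 -c "
from w import *
st();go((.4288,.3910,.25));go((.4288,.391,.25),-1.864)
d=eyes.get_image('wrist');print(fullplate(d,(.6,-.0964),.047,.062));save(d,'w6.png',s=1)
d=eyes.get_image('top');print(fullplate(d,(.43,.391)))
"
```

```text
t 16.65 pos [ 0.601  -0.0988  0.27  ] F [ 0.26 -0.09 -0.69] op 0.0598 g 0.0 q [-0.285 -0.006  1.609 -0.     1.537 -0.176]
turn 0.0 shift [ 7.803 -3.741  0.334] pos [ 0.601  -0.0988  0.27  ] th -0.109 tilt [ 1.9e-03 -6.0e-04 -1.0e+00]
turn 17.55 shift [-5.107 -6.985  0.334] pos [ 0.601  -0.0988  0.27  ] th -0.109 tilt [ 1.9e-03 -6.0e-04 -1.0e+00]
((array([ 0.60218359, -0.09972613]), [np.float64(51.5), np.float64(120.5)], np.float32(1.4734603)), np.int32(3980), np.float64(0.0527))
((array([0.4285993 , 0.39054135]), [np.float64(51.6), np.float64(120.0)], np.float32(-0.30336934)), np.int32(551), np.float64(0.0086))
```

View pics/w6.png

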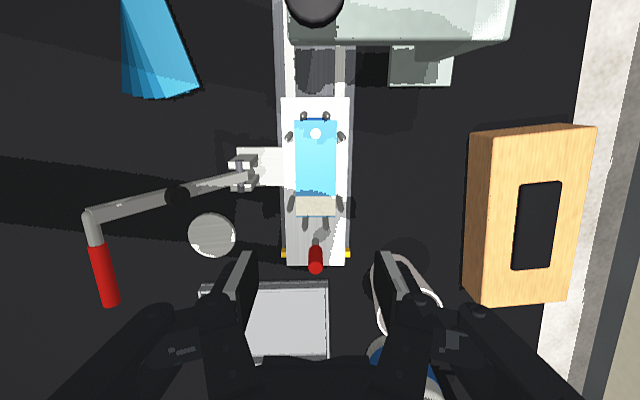

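The sky plate lies flat among all pegs (316,165), dot towards the punch. Now the orange plate.

>>> jog_arm(commands=[0.2,-0.1,0,0,0,0,70,0.5,-0.24,0,0,0,0,70,0.6,-0.29,0,0,0,0,70,0.6,-0.29,0,0,0,0,70,0.6,-0.29,0,0,0,0,70,0.6,-0.29,0,0,0,0,70,0.6,-0.29,0,0,0,0,70,0.6,-0.29,0,0,0,0,70,0.6,-0.29,0,0,0,0,70,0.6,-0.29,0,0,0,0,70,0.6,-0.29,0,0,0,0,70,0.6,-0.29,0,0,0,0,70,0.6,-0.29,0,0,0,0,70,0.4,-0.19,0,0,0,0,70,0.2,-0.02,0,0,0,0,70,0,0,0,0,0,1,70,0,0,0,0,0,1,70,0,0,0,0,0,1,70,0,0,0,0,0,1,70])

```text
t: 19.12
tool_pos: [0.4292, 0.3963, 0.268]
tool_rot: [2.712, 1.585, -0.002]
contact_force: [1.1, -0.6, -0.1]
opening: 0.0699
grip_force: 0.0
```

>>> jog_arm(commands=[0,0,0,0,0,1,70,0,0,0,0,0,1,70,0,0,0,0,0,1,70,0,0,0,0,0,1,70,0,0,0,0,0,1,70,0,0,0,0,0,1,70,0,0,0,0,0,1,70,0,0,0,0,0,1,70,0,0,0,0,0,1,70,0,0,0,0,0,1,70,0,0,0,0,0,1,70,0,0,0,0,0,1,70,0,0,0,0,0,1,70,0,0,0,0,0,0.6,70,0,0,0,0,0,0,70])

```text
t: 21.0
tool_pos: [0.4292, 0.3964, 0.2682]
tool_rot: [3.106, -0.466, -0.001]
contact_force: [-0.6, 0.7, -0.5]
opening: 0.07
grip_force: 0.0
```

```bash
python3 -c "
from w import *
st()
d=eyes.get_image('wrist');print(fullplate(d,(.4288,.391)))
go((.4288,.391,.02),-1.868)
"
```

```text
t 21.0 pos [0.4292 0.3964 0.2682] F [-0.6   0.72 -0.46] op 0.07 g 0.0 q [ 0.618 -0.062  1.666 -0.     1.539  2.487]
((array([0.429673  , 0.38920349]), [np.float64(49.8), np.float64(119.8)], np.float32(-0.29198155)), np.int32(3154), np.float64(0.0078))
turn -0.005 shift [0.021 0.089 4.137] pos [0.4292 0.3965 0.2682] th -1.8685 tilt [-7.e-04 -7.e-04 -1.e+00]
```

>>> jog_arm(commands=[0.03,0.1,0.3,0,0,0,70,0,0,0.6,0,0,0,70,0,0,0.7,0,0,0,70,0,0,0.7,0,0,0,70,0,0,0.7,0,0,0,70,0,0,0.6,0,0,0,70,0,0,0.4,0,0,0,70,0,0,0.2,0,0,0,70,0,0,0,0,0,0,70,0,0,0,0,0,0,70])

```text
t: 22.3
tool_pos: [0.4299, 0.3911, 0.018]
tool_rot: [-3.105, 0.466, -0.002]
contact_force: [-0.4, 0.5, 0.1]
opening: 0.0701
grip_force: 0.0
```

```bash
python3 -c "
from w import *
st()
go((.4293,.390,.0012),-1.866)
"
```

```text
t 22.3 pos [0.4299 0.3911 0.018 ] F [-0.35  0.48  0.05] op 0.0701 g 0.0 q [ 0.61   0.176  1.863 -0.     1.101  2.479]
turn -0.03 shift [-0.005  0.02   0.28 ] pos [0.4299 0.3911 0.018 ] th -1.869 tilt [ 0.0017  0.0012 -1.    ]
```

>>> jog_arm(commands=[0,0.02,0.15,0,0,0,70,0,0,0.12,0,0,0,70,0,0,0,0,0,0,40,0,0,0,0,0,0,40,0,0,0,0,0,0,40,0,0,0,0,0,0,40,0,0,0,0,0,0,40,0,0,0,0,0,0,40], newtons=80)

```text
t: 23.3
tool_pos: [0.4289, 0.3896, 0.0007]
tool_rot: [-3.106, 0.467, -0.0]
contact_force: [0.4, 0.4, 0.4]
opening: 0.0466
grip_force: 82.2
```

```bash
python3 -c "
from w import *
st()
"
```

```text
t 23.3 pos [0.4289 0.3896 0.0007] F [0.39 0.41 0.45] op 0.0466 g 82.15556502342224 q [0.609 0.2   1.87  0.    1.072 2.478]
```

Lift to 0.27, then turn −17.6.

>>> jog_arm(commands=[0,0,-0.2,0,0,0,40,0,0,-0.4,0,0,0,40,0,0,-0.6,0,0,0,40,0,0,-0.7,0,0,0,40,0,0,-0.7,0,0,0,40,0,0,-0.7,0,0,0,40,0,0,-0.6,0,0,-0.6,40,0,0,-0.4,0,0,-1,40,0,0,-0.2,0,0,-1,40,0,0,0,0,0,-1,40,0,0,0,0,0,-1,40,0,0,0,0,0,-1,40,0,0,0,0,0,-1,40,0,0,0,0,0,-1,40,0,0,0,0,0,-1,40,0,0,0,0,0,-1,40,0,0,0,0,0,-1,40,0,0,0,0,0,-1,40,0,0,0,0,0,-1,40,0,0,0,0,0,-1,40])

```text
t: 25.8
tool_pos: [0.4285, 0.3893, 0.2711]
tool_rot: [2.706, 1.595, 0.0]
contact_force: [0.4, 0.2, -1.3]
opening: 0.0472
grip_force: 82.2
```

>>> jog_arm(commands=[0,0,0,0,0,-1,40,0,0,0,0,0,-1,40,0,0,0,0,0,-1,40,0,0,0,0,0,-1,40,0,0,0,0,0,0,40])

```text
t: 26.42
tool_pos: [0.4286, 0.3893, 0.2711]
tool_rot: [2.34, 2.096, 0.0]
contact_force: [-0.2, 0.1, -0.2]
opening: 0.0467
grip_force: 82.2
```

```bash
python3 -c "
from w import *
st();go((.6007,-.0987,.16),-.109)
d=eyes.get_image('wrist');save(d,'w7.png')
"
```

```text
t 26.425 pos [0.4286 0.3893 0.2711] F [-0.24  0.1  -0.18] op 0.0467 g 82.21578240394592 q [ 0.609 -0.077  1.676 -0.     1.543  0.719]
turn -0.012 shift [-7.773  3.737  1.851] pos [0.4286 0.3893 0.2711] th -0.1102 tilt [ 2.e-04  0.e+00 -1.e+00]
```

>>> jog_arm(commands=[-0.2,0.1,0,0,0,0,40,-0.5,0.24,0,0,0,0,40,-0.6,0.29,0,0,0,0,40,-0.6,0.29,0,0,0,0,40,-0.6,0.29,0,0,0,0,40,-0.6,0.29,0,0,0,0,40,-0.6,0.29,0,0,0,0,40,-0.6,0.29,0,0,0,0,40,-0.6,0.29,0,0,0,0,40,-0.6,0.29,0,0,0,0,40,-0.6,0.29,0,0,0,0,40,-0.6,0.29,0,0,0,0,40,-0.6,0.29,0,0,0,0,40,-0.3,0.15,0,0,0,0,40,-0.17,0.06,0,0,0,0,40,0,0,0.3,0,0,0,40,0,0,0.5,0,0,0,40,0,0,0.6,0,0,0,40,0,0,0.4,0,0,0,40,0,0,0,0,0,0,40])

```text
t: 28.98
tool_pos: [0.5986, -0.0964, 0.1585]
tool_rot: [-2.333, -2.095, 0.006]
contact_force: [-0.1, 0.7, -0.9]
opening: 0.0468
grip_force: 82.3
```

```bash
python3 -c "
from w import *
st();go((.6007,-.0987,.092),-.109)
"
```

```text
t 28.975 pos [ 0.5986 -0.0964  0.1585] F [-0.12  0.72 -0.9 ] op 0.0468 g 82.34160304069519 q [-0.282  0.068  1.721  0.     1.36  -0.175]
turn 0.015 shift [-0.034  0.039  1.109] pos [ 0.5986 -0.0964  0.1585] th -0.1075 tilt [-0.0068  0.0023 -1.    ]
```

>>> jog_arm(commands=[0,0,0.2,0,0,0,40,0,0,0.4,0,0,0,40,0,0,0.3,0,0,0,40,0,0,0.14,0,0,0,40,0,0,0.1,0,0,0,40,0,0,0,0,0,0,40,0,0,0,0,0,0,40])

```text
t: 29.85
tool_pos: [0.6017, -0.0985, 0.095]
tool_rot: [2.338, 2.096, 0.001]
contact_force: [0.3, -0.0, -0.5]
opening: 0.0469
grip_force: 82.4
```

```bash
python3 -c "
from w import *
d=nestview('w8',(5,25));st();save(d,'w8.png')
go((.6007,-.0987,.092),-.109)
"
```

```text
dot [0.00264349 0.0442457 ] 537
plate x -0.022221126544851737 0.02807822367547456 front y 0.05924728458915526
tcp [ 0.00208927 -0.00173252] 0.0950461261601017
peg [289. 131.] 191 [-0.0105  0.0646] [-0.0149  0.0603] [-0.0072  0.0677] 0.08683694260722849
peg [337. 131.] 183 [0.0142 0.0647] [0.0109 0.0603] [0.0185 0.0678] 0.08729157210457134
t 29.9 pos [ 0.6017 -0.0985  0.095 ] F [-0.47  0.29 -0.49] op 0.0469 g 82.3676061630249 q [-0.284  0.136  1.761  0.     1.243 -0.175]
turn -0.0 shift [-0.004 -0.016  0.051] pos [ 0.6017 -0.0985  0.095 ] th -0.109 tilt [ 1.4e-03 -4.0e-04 -1.0e+00]
```

View pics/w8.png

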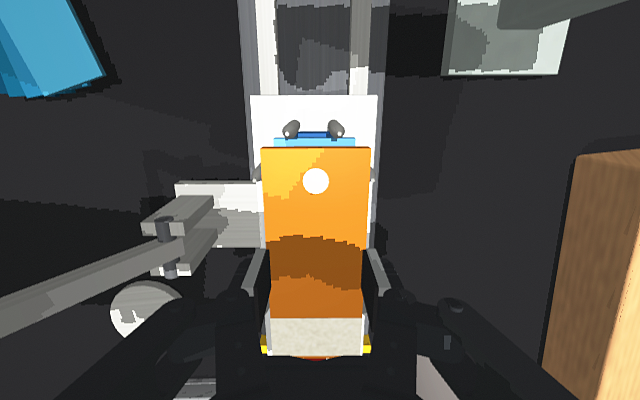

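The orange plate is above the pegs, dot at (316,181) towards the punch; a correction of about −0.8 mm across and −1.3 mm along.

>>> jog_arm(commands=[-0.02,-0.012,0,0,0,0,40,0,0,0.1,0,0,0,40,0,0,0.1,0,0,0,40,0,0,0.1,0,0,0,40,0,0,0.1,0,0,0,40,0,0,0.08,0,0,0,40,0,0,0,0,0,0,40])

```text
t: 30.78
tool_pos: [0.5999, -0.0994, 0.0647]
tool_rot: [-2.338, -2.096, 0.001]
contact_force: [-0.8, 1.1, -1.7]
opening: 0.0469
grip_force: 82.4
```

```bash
python3 -c "
from w import *
d=nestview('w9',(5,25));st()
"
```

```text
dot [0.00111568 0.04329996] 545
plate x -0.023842213280104205 0.026334211595906046 front y 0.06127041961514496
tcp [ 0.00065841 -0.00279071] 0.06513603769283799
peg [288. 135.] 283 [-0.0104  0.0648] [-0.0152  0.06  ] [-0.0072  0.0679] 0.08672074548748568
peg [345. 135.] 287 [0.014  0.0648] [0.0107 0.0601] [0.0185 0.0679] 0.08700469983623203
peg [315. 151.] 996 [0.0013 0.0569] [-0.0237  0.055 ] [0.0262 0.0583] 0.07363460341279357
t 30.825 pos [ 0.6002 -0.0994  0.0651] F [-0.45  0.04 -0.58] op 0.0468 g 82.36726999282837 q [-0.286  0.17   1.778 -0.     1.194 -0.177]
```

>>> jog_arm(commands=[0,0.006,0.08,0,0,0,40,0,0,0.06,0,0,0,40,0,0,0.03,0,0,0,40,0,0,0,0,0,0,40])

```text
t: 31.32
tool_pos: [0.6005, -0.0995, 0.0549]
tool_rot: [-2.339, -2.097, 0.0]
contact_force: [0.1, 0.1, -1.4]
opening: 0.0466
grip_force: 82.4
```

```bash
python3 -c "
from w import *
st()
"
```

```text
t 31.325 pos [ 0.6005 -0.0995  0.0549] F [ 0.07  0.1  -1.39] op 0.0466 g 82.36684799194336 q [-0.286  0.184  1.781 -0.     1.177 -0.177]
```

>>> jog_arm(commands=[0,0,0.01,0,0,0,60,0,0,0,0,0,0,60,0,0,0,0,0,0,60,0,0,-0.1,0,0,0,60,0,0,-0.3,0,0,0,60,0,0,-0.5,0,0,0,60,0,0,-0.7,0,0,0,60,0,0,-0.7,0,0,0,60,0,0,-0.7,0,0,0,60,0,0,-0.6,0,0,0,60,0,0,-0.2,0,0,0,35,0,0,0,0,0,0,35])

```text
t: 32.83
tool_pos: [0.6009, -0.0996, 0.2837]
tool_rot: [2.338, 2.096, 0.002]
contact_force: [-0.3, -0.1, -0.4]
opening: 0.0347
grip_force: 0.0
```

```bash
cat >> w.py <<'E'
PSI=-.107; N=np.array([.6009,-.0989]); X=np.array([np.cos(PSI),np.sin(PSI)]);Y=np.array([-np.sin(PSI),np.cos(PSI)])
def bar(a,carr=0,dz=-.017):
    p=N+Y*(carr-.05)+X*(-.085+.15*np.cos(a)); return np.r_[p,.079+.15*np.sin(a)+dz]
def arc(a0,a1,n,carr=0):
    o=ctrl.get_obs();A=np.linspace(a0,a1,n+1);t,_=th(o);x=np.array([-np.sin(t),np.cos(t)]);y=np.array([np.cos(t),np.sin(t)])
    p=o["tool_pos"]
    for a in A[1:]:
        b=bar(a,carr);s=b-p;p=b;print(np.round([s[:2]@x/.06,s[:2]@y/.06,-s[2]/.06],2),end=' ')
    print()
E
python3 -c "
from w import *
d=eyes.get_image('wrist');print(fullplate(d,N,.056,.07,vmin=60));save(d,'w10.png')
P=pts(d);hsv=cv2.cvtColor(d['image'],cv2.COLOR_RGB2HSV)
m=(cv2.inRange(hsv,(0,150,60),(6,255,255))|cv2.inRange(hsv,(175,150,60),(180,255,255))>0)&(P[...,2]>.02)&(P[...,2]<.23)
k,l,s,c=cv2.connectedComponentsWithStats(m.astype(np.uint8))
for i in range(1,k):
  if s[i,4]>60: q=P[l==i];print(c[i],q.mean(0),q.min(0),q.max(0))
print(bar(2.15));st();go(bar(2.15)+[0,0,.08],-.107)
"
```

```text
((array([ 0.59885114, -0.1229585 ]), [np.float64(50.0), np.float64(83.4)], np.float32(1.4551961)), np.int32(2210), np.float64(0.0607))
[114.76978417 265.27338129] [ 0.43305388 -0.12879566  0.20815508] [ 0.42289236 -0.15737715  0.20022103] [ 0.43948238 -0.10225206  0.21187663]
[315.03012048 253.86144578] [ 0.59063688 -0.19894125  0.09077435] [ 0.58142384 -0.21069331  0.05939324] [ 0.59885408 -0.1939044   0.1040075 ]
[ 0.42941223 -0.13076806  0.18753482]
t 32.875 pos [ 0.6003 -0.0994  0.2818] F [ 0.6   0.09 -1.08] op 0.0353 g 0.0 q [-0.286 -0.011  1.593  0.     1.56  -0.177]
turn -0.02 shift [-0.824 -2.776  0.238] pos [ 0.6003 -0.0994  0.2818] th -0.109 tilt [-9.e-04  3.e-04 -1.e+00]
```

View pics/w10.png

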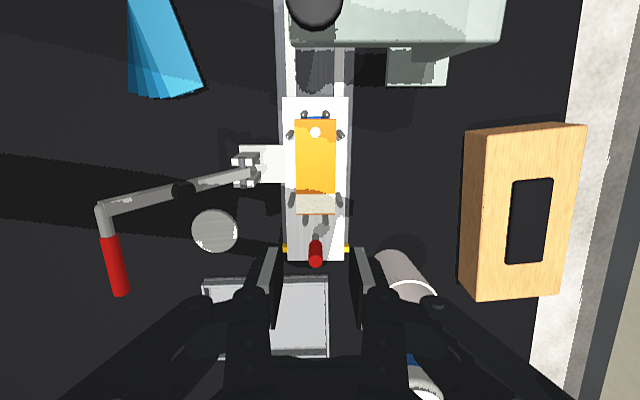

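Both plates are stacked squarely in the nest with dot at (315,132); the clamp bar is at (114,265). Next, the clamp.

>>> jog_arm(commands=[-0.1,-0.3,0,0,0,0,35,-0.16,-0.55,0,0,0,0,35,-0.16,-0.55,0,0,0,0,35,-0.16,-0.55,0,0,0,0,35,-0.16,-0.5,0,0,0,0,35,-0.08,-0.33,0,0,0,0,35,0,0,0.2,0,0,0,35,0,0,0,0,0,0,35])

```text
t: 33.88
tool_pos: [0.4288, -0.1297, 0.2676]
tool_rot: [-2.336, -2.094, 0.002]
contact_force: [0.7, -0.6, 0.7]
opening: 0.0354
grip_force: 0.0
```

```bash
python3 -c "
from w import *
d=eyes.get_image('wrist')
P=pts(d);hsv=cv2.cvtColor(d['image'],cv2.COLOR_RGB2HSV)
m=(cv2.inRange(hsv,(0,150,60),(6,255,255))|cv2.inRange(hsv,(175,150,60),(180,255,255))>0)&(P[...,2]>.18)&(P[...,2]<.23)
q=P[m];print(q.mean(0),q.min(0),q.max(0))
st();go(bar(2.15))
"
```

```text
[ 0.43010228 -0.12852234  0.20910023] [ 0.42088369 -0.15760559  0.20341697] [ 0.43880421 -0.10196341  0.21217924]
t 33.925 pos [ 0.4293 -0.1298  0.2685] F [-0.22  0.35  1.14] op 0.0351 g 0.0 q [-0.46  -0.407  1.954  0.     1.597 -0.351]
turn 0.0 shift [-0.015  0.004  1.35 ] pos [ 0.4293 -0.1298  0.2685] th -0.1087 tilt [-0.0031  0.0017 -1.    ]
```

Bar is centred between the fingers. Descend.

>>> jog_arm(commands=[0,0,0.2,0,0,0,35,0,0,0.4,0,0,0,35,0,0,0.4,0,0,0,35,0,0,0.25,0,0,0,35,0,0,0.1,0,0,0,35,0,0,0,0,0,0,30,0,0,0,0,0,0,30])

```text
t: 34.8
tool_pos: [0.4301, -0.1305, 0.1907]
tool_rot: [2.338, 2.096, 0.001]
contact_force: [-0.0, -0.6, -0.3]
opening: 0.0301
grip_force: 0.0
```

```bash
python3 -c "
from w import *
st();arc(2.15,1.57,8);arc(2.15,-.04,22)
"
```

```text
t 34.8 pos [ 0.4301 -0.1305  0.1907] F [-0.01 -0.62 -0.26] op 0.0301 g 0.0 q [-0.461 -0.364  2.052  0.     1.452 -0.352]
[-0.    0.14 -0.04] [ 0.    0.16 -0.08] [ 0.    0.17 -0.07] [ 0.    0.17 -0.06] [ 0.    0.18 -0.05] [ 0.    0.18 -0.03] [ 0.    0.18 -0.02] [ 0.    0.18 -0.01] 
[-0.    0.2  -0.07] [ 0.    0.23 -0.1 ] [ 0.    0.24 -0.08] [ 0.    0.24 -0.06] [ 0.    0.25 -0.03] [ 0.    0.25 -0.01] [0.   0.25 0.02] [0.   0.25 0.04] [0.   0.24 0.07] [0.   0.23 0.09] [0.   0.22 0.11] [0.   0.21 0.13] [0.   0.2  0.15] [0.   0.18 0.17] [0.   0.16 0.19] [0.   0.14 0.2 ] [0.   0.12 0.22] [0.   0.1  0.23] [0.   0.08 0.24] [0.   0.05 0.24] [0.   0.03 0.25] [0.   0.   0.25]
```

>>> jog_arm(commands=[0,0.2,-0.07,0,0,0,30,0,0.23,-0.1,0,0,0,30,0,0.24,-0.08,0,0,0,30,0,0.24,-0.06,0,0,0,30,0,0.25,-0.03,0,0,0,30,0,0.25,-0.01,0,0,0,30,0,0.25,0.02,0,0,0,30,0,0.25,0.04,0,0,0,30,0,0.24,0.07,0,0,0,30,0,0.23,0.09,0,0,0,30])

```text
t: 36.05
tool_pos: [0.5725, -0.1459, 0.1968]
tool_rot: [-2.339, -2.097, -0.0]
contact_force: [0.2, -0.2, 0.1]
opening: 0.0302
grip_force: 0.0
```

```bash
python3 -c "
from w import *
st();print(bar(1.57),bar(1.2),bar(1.15));arc(1.15,-.04,12)
"
```

```text
t 36.05 pos [ 0.5725 -0.1459  0.1968] F [ 0.23 -0.22  0.15] op 0.0302 g 0.0 q [-0.375 -0.005  1.729  0.     1.417 -0.267]
[ 0.51116509 -0.13954915  0.21199995] [ 0.56508913 -0.14534114  0.20180586] [ 0.57196901 -0.14608011  0.19891459]
[-0.    0.21  0.08] [0.   0.21 0.13] [0.   0.19 0.15] [0.   0.18 0.17] [0.   0.16 0.19] [0.   0.14 0.2 ] [0.   0.12 0.22] [0.   0.1  0.23] [0.   0.07 0.24] [0.   0.05 0.24] [0.   0.03 0.25] [0.   0.   0.25]
```

>>> jog_arm(commands=[0,0.21,0.08,0,0,0,24,0,0.21,0.13,0,0,0,22,0,0.19,0.15,0,0,0,20,0,0.18,0.17,0,0,0,20,0,0.16,0.19,0,0,0,20,0,0.14,0.2,0,0,0,20,0,0.12,0.22,0,0,0,20,0,0.1,0.23,0,0,0,20,0,0.07,0.24,0,0,0,20,0,0.05,0.24,0,0,0,20,0,0.03,0.25,0,0,0,20,0,0,0.2,0,0,0,20,0,0,0,0,0,0,20])

```text
t: 37.67
tool_pos: [0.6574, -0.155, 0.0577]
tool_rot: [-2.337, -2.095, 0.002]
contact_force: [-0.9, 0.1, -0.2]
opening: 0.02
grip_force: 0.0
```

```bash
python3 -c "
from w import *
st();print(bar(0),bar(-.04));d=eyes.get_image('scene');save(d,'s2.png',(200,130,440,330),3)
"
```

```text
t 37.675 pos [ 0.6574 -0.155   0.0577] F [-0.94  0.1  -0.18] op 0.02 g 0.0 q [-0.342  0.323  1.609 -0.     1.213 -0.233]
[ 0.66018847 -0.15555578  0.062     ] [ 0.66006917 -0.15554297  0.0560016 ]
```

View pics/s2.png

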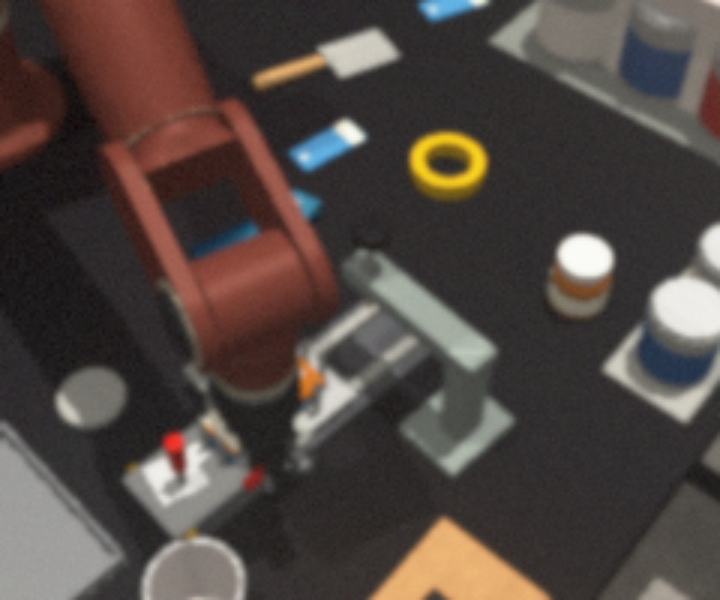

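>>> jog_arm(commands=[0,0,0,0,0,0,32,0,0,0,0,0,0,32,0,0,-0.2,0,0,0,32,0,0,-0.4,0,0,0,32,0,0,-0.6,0,0,0,32,0,0,-0.6,0,0,0,32,0,0,-0.6,0,0,0,40,0,0,-0.4,0,0,0,40,0,0,-0.2,0,0,0,40,0,0,0,0,0,0,40])

```text
t: 38.98
tool_pos: [0.6589, -0.1555, 0.2408]
tool_rot: [2.338, 2.096, 0.002]
contact_force: [0.3, -0.7, -0.7]
opening: 0.0401
grip_force: 0.0
```

```bash
cat >> w.py <<'E'
def dots(cam,n=None):
    d=eyes.get_image(cam);P=pts(d);hsv=cv2.cvtColor(d['image'],cv2.COLOR_RGB2HSV)
    if n: np.savez(n+'.npz',**d)
    q=np.stack([(P[...,:2]-N)@X,(P[...,:2]-N)@Y],-1);z=P[...,2]
    near=(abs(q[...,0])<.03)
    m=near&(abs(z-.061)<.007)&(hsv[...,1]<90)&(hsv[...,2]>140)
    k,l,s,c=cv2.connectedComponentsWithStats(m.astype(np.uint8))
    for i in range(1,k):
        if s[i,4]>4: a=q[l==i];print(cam,'white',s[i,4],np.round(c[i]),np.round(a.mean(0),4),np.round((a.min(0)+a.max(0))/2,4),np.round(z[l==i].mean(),4))
    m=(abs(q[...,0])<.04)&(z>.203)&(z<.214)&(abs(q[...,1]-.145)<.04)
    if m.any(): a=q[m];print(cam,'knob',m.sum(),a.mean(0),(a.min(0)+a.max(0))/2,a.max(0)-a.min(0))
    m=(abs(q[...,0])<.06)&(z>.04)&(z<.11)&(q[...,1]<-.0)&(cv2.inRange(hsv,(0,150,60),(6,255,255))|cv2.inRange(hsv,(174,150,60),(180,255,255))>0)&(abs(q[...,0])<.03)
    if m.any(): a=q[m];print(cam,'post',m.sum(),a.mean(0),a.min(0),a.max(0))
    m=(q[...,0]>.05)&(q[...,0]<.08)&(z>.04)&(z<.12)&(cv2.inRange(hsv,(0,150,60),(6,255,255))|cv2.inRange(hsv,(174,150,60),(180,255,255))>0)
    if m.any(): a=q[m];print(cam,'bar',m.sum(),a.mean(0),a.min(0),a.max(0),z[m].max())
    return d
E
python3 -c "
from w import *
st();dots('top','t3');d=dots('wrist','w11')
p=N-.105*Y;print(p);go(np.r_[p,.15],-.107)
"
```

```text
t 38.975 pos [ 0.6589 -0.1555  0.2408] F [ 0.29 -0.73 -0.65] op 0.0401 g 0.0 q [-0.342  0.166  1.475 -0.     1.498 -0.233]
top white 37 [390. 184.] [ 0.0089 -0.0354] [ 0.0038 -0.0374] 0.0615
top white 9 [365. 185.] [-0.001   0.0468] [-0.001  0.047] 0.062
top knob 125 [-0.00191759  0.14607976] [-0.00200953  0.14665619] [0.03624236 0.03540669]
top bar 83 [0.06398743 0.5681339 ] [ 0.05059357 -0.02892918] [0.07995714 0.68342407] 0.09965360356581932
wrist white 131 [252.  86.] [0.0008 0.0453] [0.0007 0.0452] 0.061
wrist white 1112 [258. 173.] [ 0.001 -0.044] [ 0.0008 -0.0452] 0.0609
wrist white 5 [232. 173.] [-0.027  -0.0436] [-0.0272 -0.044 ] 0.0605
wrist post 446 [ 0.00242317 -0.10115417] [-0.00694909 -0.11302184] [ 0.00947383 -0.09559461]
wrist bar 605 [ 0.06499501 -0.04830417] [ 0.05899348 -0.07606824] [ 0.07093425 -0.02167321] 0.08027043598184141
[ 0.58968643 -0.2032995 ]
turn -0.02 shift [-0.919 -1.046  1.468] pos [ 0.658  -0.1552  0.2381] th -0.109 tilt [-1.8e-03  7.0e-04 -1.0e+00]
```

>>> jog_arm(commands=[-0.3,-0.35,0,0,0,0,45,-0.4,-0.4,0,0,0,0,45,-0.22,-0.28,0.3,0,0,0,45,0,0,0.6,0,0,0,45,0,0,0.7,0,0,0,45,0,0,0.6,0,0,0,45,0,0,0.4,0,0,0,45,0,0,0.2,0,0,0,45,0,0,0,0,0,0,45,0,0,0,0,0,0,45])

```text
t: 40.33
tool_pos: [0.5919, -0.2038, 0.0726]
tool_rot: [2.338, 2.096, 0.001]
contact_force: [0.0, 0.5, 0.4]
opening: 0.0453
grip_force: 0.0
```

```bash
python3 -c "
from w import *
st();p=N-.104*Y;go(np.r_[p,.066],-.107)
"
```

```text
t 40.325 pos [ 0.5919 -0.2038  0.0726] F [0.01 0.47 0.37] op 0.0453 g 0.0 q [-0.45   0.198  1.732 -0.     1.21  -0.342]
turn -0.019 shift [ 0.022 -0.037  0.11 ] pos [ 0.5919 -0.2038  0.0726] th -0.1089 tilt [ 1.7e-03 -9.0e-04 -1.0e+00]
```

>>> jog_arm(commands=[0.02,-0.02,0.1,0,0,0,45,0,0,0,0,0,0,5,0,0,0,0,0,0,5,0,0,0,0,0,0,5,0,0,0,0,0,0,5,0,0,0,0,0,0,5,0,0,0,0,0,0,5], newtons=40)

```text
t: 41.2
tool_pos: [0.5894, -0.202, 0.0656]
tool_rot: [-2.338, -2.096, 0.001]
contact_force: [-4.6, 1.1, 3.8]
opening: 0.0166
grip_force: 39.3
```

```bash
python3 -c "
from w import *
st();o=ctrl.get_obs();go(np.r_[o['tool_pos'][:2]+.0995*Y,o['tool_pos'][2]])
dots('wrist');dots('top')
"
```

```text
t 41.2 pos [ 0.5894 -0.202   0.0656] F [-4.59  1.12  3.81] op 0.0166 g 39.34000253677368 q [-0.449  0.202  1.74  -0.     1.201 -0.34 ]
turn 0.0 shift [ 1.658 -0.003 -0.   ] pos [ 0.5894 -0.202   0.0656] th -0.1089 tilt [-1.7e-03  4.0e-04 -1.0e+00]
wrist white 32 [284.  20.] [-0.0131  0.0103] [-0.0131  0.0103] 0.0605
wrist white 8 [332.  20.] [0.008  0.0102] [0.0079 0.0101] 0.0609
wrist white 5554 [316. 147.] [ 0.0008 -0.0443] [ 0.0008 -0.0449] 0.0608
wrist white 5 [326. 178.] [ 0.0058 -0.0596] [ 0.0058 -0.0596] 0.0604
wrist white 20 [356. 178.] [ 0.0207 -0.0597] [ 0.0208 -0.0597] 0.0602
wrist post 2650 [ 0.00053604 -0.10014749] [-0.00808794 -0.11322959] [ 0.00909746 -0.09474884]
wrist bar 3782 [ 0.06328534 -0.04727602] [ 0.05818738 -0.07627591] [ 0.07156588 -0.02205969] 0.07969823242564086
top white 113 [392. 187.] [ 0.0007 -0.0428] [-0.0004 -0.0426] 0.0613
top white 9 [365. 185.] [-0.0008  0.0467] [-0.0012  0.0466] 0.0611
top knob 126 [-0.00187429  0.14614822] [-0.00150167  0.14667888] [0.03361792 0.03536161]
top bar 133 [0.06353418 0.32372199] [ 0.05099377 -0.07404356] [0.07888359 0.68175496] 0.09993227250472958
```

>>> jog_arm(commands=[0.05,0,0,0,0,0,5,0.12,0,0,0,0,0,5,0.17,0,0,0,0,0,5,0.17,0,0,0,0,0,5,0.17,0,0,0,0,0,5,0.17,0,0,0,0,0,5,0.17,0,0,0,0,0,5,0.17,0,0,0,0,0,5,0.17,0,0,0,0,0,5,0.14,0,0,0,0,0,5,0.1,0,0,0,0,0,5,0.05,0,0,0,0,0,5,0,0,0,0,0,0,5,0,0,0,0,0,0,5])

```text
t: 43.05
tool_pos: [0.6, -0.1037, 0.0657]
tool_rot: [-2.338, -2.096, 0.003]
contact_force: [-7.5, 0.7, 5.2]
opening: 0.017
grip_force: 39.6
```

```bash
python3 -c "
from w import *
st();o=ctrl.get_obs();print((o['tool_pos'][:2]-[.5894,-.202])@np.c_[X,Y])
dots('wrist');dots('top')
d=eyes.get_image('scene');np.savez('s3.npz',**d)
P=pts(d);q=np.stack([(P[...,:2]-N)@X,(P[...,:2]-N)@Y],-1)
m=(abs(q[...,0])<.04)&(P[...,2]>.2)&(P[...,2]<.215)&(abs(q[...,1]-.145)<.04)
print('scene knob',m.sum(),(q[m].min(0)+q[m].max(0))/2, np.argwhere(m).mean(0))
"
```

```text
t 43.05 pos [ 0.6    -0.1037  0.0657] F [-7.51  0.75  5.15] op 0.017 g 39.641684889793396 q [-2.930e-01  1.720e-01  1.775e+00 -1.000e-03  1.197e+00 -1.840e-01]
[2.47445817e-05 9.88272534e-02]
wrist white 18 [276.  20.] [-0.0161  0.1091] [-0.0161  0.1092] 0.0607
wrist white 16 [338.  20.] [0.0105 0.1091] [0.0105 0.1091] 0.0605
wrist white 5543 [316. 147.] [0.0008 0.0546] [0.0008 0.054 ] 0.0608
wrist white 20 [356. 178.] [0.0207 0.0393] [0.0207 0.0393] 0.0604
wrist post 1275 [ 0.0005493  -0.00471075] [-0.00804237 -0.01394598] [ 9.06748509e-03 -9.14153135e-06]
wrist bar 3781 [0.06327298 0.05156145] [0.05807972 0.02245271] [0.07143471 0.07680888] 0.07985953089859613
top white 118 [362. 185.] [-0.0008  0.0564] [-0.0005  0.0561] 0.0612
top knob 126 [-0.00194633  0.14612409] [-0.00226061  0.14667079] [0.03474607 0.03537752]
top bar 120 [0.06322577 0.42562405] [0.05055697 0.03898492] [0.07908027 0.68265575] 0.09837692380803498
scene knob 120 [0.00031283 0.14182902] [206.58333333 323.        ]
```

```bash
python3 -c "
from w import *
d=dict(np.load('s3.npz'));save(d,'s3.png',(270,170,380,270),5.5)
P=pts(d);q=np.stack([(P[...,:2]-N)@X,(P[...,:2]-N)@Y],-1);z=P[...,2];hsv=cv2.cvtColor(d['image'],cv2.COLOR_RGB2HSV)
m=(abs(q[...,0])<.04)&(abs(z-.061)<.012)&(q[...,1]>.1)&(q[...,1]<.18)
for r,c in np.argwhere(m)[::6][:40]: print(r,c,np.round(q[r,c],3),round(float(z[r,c]),3),hsv[r,c])
"
```

```text
229 316 [-0.03   0.143] 0.069 [13 29 79]
230 320 [-0.022  0.153] 0.062 [ 14 194 188]
231 320 [-0.022  0.153] 0.058 [ 14 206 210]
232 319 [-0.019  0.145] 0.062 [ 14 212 171]
233 316 [-0.024  0.137] 0.059 [ 13 150 112]
233 322 [-0.012  0.152] 0.057 [ 14 207 190]
234 316 [-0.02   0.133] 0.061 [ 13 169 113]
234 322 [-0.005  0.145] 0.065 [ 13 162 162]
235 314 [-0.023  0.128] 0.058 [ 14 184 111]
235 320 [-0.009  0.14 ] 0.06 [ 13 178 132]
235 326 [0.003 0.155] 0.059 [ 14 183 213]
236 315 [-0.017  0.126] 0.06 [ 12 187 109]
236 321 [-0.003  0.139] 0.063 [ 12 112 130]
236 327 [0.009 0.154] 0.061 [ 14 191 211]
237 314 [-0.016  0.121] 0.061 [ 14 189 108]
237 320 [-0.003  0.135] 0.061 [ 13 170 132]
237 326 [0.007 0.151] 0.057 [ 14 197 177]
238 313 [-0.015  0.116] 0.061 [ 13 105 114]
238 319 [-0.004  0.131] 0.058 [ 14 192 118]
238 325 [0.01  0.144] 0.061 [ 13 176 126]
239 313 [-0.012  0.114] 0.061 [ 12  56 131]
239 319 [0.    0.127] 0.061 [ 14 193 111]
239 325 [0.012 0.142] 0.06 [ 14 190 122]
240 315 [-0.005  0.115] 0.062 [ 13  81 126]
240 321 [0.009 0.128] 0.064 [ 13 200 125]
240 327 [0.021 0.141] 0.064 [ 13 164 109]
241 318 [0.004 0.119] 0.062 [ 13 160 115]
241 324 [0.016 0.134] 0.06 [ 14 200 143]
241 330 [0.024 0.152] 0.051 [ 30   4 114]
242 321 [0.012 0.124] 0.06 [ 13 187 116]
242 327 [0.023 0.14 ] 0.055 [ 12 126 109]
243 320 [0.011 0.122] 0.056 [ 14 157 115]
243 326 [0.024 0.134] 0.058 [ 12 147 113]
244 320 [0.016 0.117] 0.06 [ 11 114 125]
244 328 [0.031 0.136] 0.058 [ 8 11 91]
245 323 [0.026 0.12 ] 0.063 [ 12 142  99]
246 322 [0.023 0.119] 0.056 [ 12  81 119]
```

View pics/s3.png

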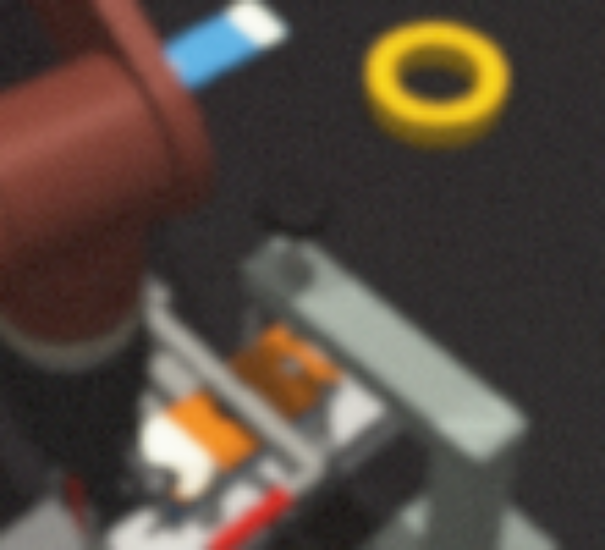

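>>> jog_arm(commands=[0.013,0,0,0,0,0,5,0,0,0,0,0,0,5,0,0,0,0,0,0,5,0,0,0,0,0,0,45,0,0,0,0,0,0,45,0,0,0,0,0,0,45,0,0,-0.2,0,0,0,45,0,0,-0.4,0,0,0,45,0,0,-0.6,0,0,0,45,0,0,-0.7,0,0,0,30,0,0,-0.7,0,0,0,0,0,0,-0.4,0,0,0,0,0,0,-0.2,0,0,0,0,0,0,0,0,0,0,0])

```text
t: 44.95
tool_pos: [0.6012, -0.103, 0.2584]
tool_rot: [2.338, 2.096, 0.001]
contact_force: [0.5, -0.9, 0.7]
opening: 0.0001
grip_force: 0.0
```

```bash
python3 -c "
from w import *
st();dots('wrist','w12');dots('top');go(np.r_[N+.145*Y,.235])
"
```

```text
t 44.95 pos [ 0.6012 -0.103   0.2584] F [ 0.53 -0.89  0.66] op 0.0001 g 0.0 q [-0.292  0.002  1.62   0.     1.518 -0.183]
wrist white 13 [290.  63.] [-0.0242  0.114 ] [-0.0242  0.114 ] 0.0607
wrist white 14 [300.  71.] [-0.0145  0.1064] [-0.0145  0.1064] 0.0609
wrist white 17 [330.  71.] [0.0172 0.1064] [0.0172 0.1064] 0.0607
wrist white 9 [291. 100.] [-0.0242  0.0778] [-0.0242  0.0778] 0.0608
wrist white 1148 [314. 122.] [0.0009 0.0548] [0.0009 0.0537] 0.0609
wrist knob 439 [0.00037182 0.12782952] [0.0003246  0.12771636] [0.02641866 0.005978  ]
wrist post 190 [ 0.00070534 -0.00549434] [-0.00718504 -0.01287254] [ 8.86313013e-03 -4.82203373e-06]
wrist bar 637 [0.06428765 0.05071164] [0.05860671 0.0222515 ] [0.07134139 0.07665078] 0.07985766681250783
top white 112 [362. 185.] [-0.0006  0.0567] [-0.0007  0.0567] 0.0621
top knob 124 [-0.00198488  0.14636871] [-0.00183738  0.14660684] [0.03547641 0.03550503]
top bar 133 [0.06298895 0.3677655 ] [0.05006636 0.02590078] [0.07942365 0.68276669] 0.0983173565302573
turn 0.0 shift [ 2.482e+00 -2.000e-03  3.500e-01] pos [ 0.6003 -0.1028  0.256 ] th -0.109 tilt [-2.1e-03  6.0e-04 -1.0e+00]
```

>>> jog_arm(commands=[0.2,0,0,0,0,0,0,0.4,0,0,0,0,0,0,0.5,0,0,0,0,0,0,0.5,0,0,0,0,0,0,0.4,0,0,0,0,0,0,0.3,0,0,0,0,0,0,0.16,0,0.1,0,0,0,0,0,0,0.2,0,0,0,0,0,0,0,0,0,0,0,0,0,0,0,0,0,0])

```text
t: 46.3
tool_pos: [0.6168, 0.0431, 0.2391]
tool_rot: [-2.34, -2.096, 0.001]
contact_force: [0.1, -0.2, -0.1]
opening: 0.0004
grip_force: 0.0
```

```bash
python3 -c "
from w import *
st();go(np.r_[N+.1445*Y,.212]);dots('top')
"
```

```text
t 46.3 pos [0.6168 0.0431 0.2391] F [ 0.11 -0.18 -0.1 ] op 0.0004 g 0.0 q [-0.051  0.033  1.62  -0.     1.489  0.06 ]
turn 0.0 shift [ 0.027 -0.012  0.451] pos [0.6168 0.0431 0.2391] th -0.11 tilt [-5.e-04 -1.e-04 -1.e+00]
top white 6 [359. 180.] [0.016  0.0676] [0.0158 0.0676] 0.0605
top knob 19 [-0.0046093   0.16013605] [-0.00510181  0.16013917] [0.02003325 0.00844102]
top post 20 [-0.00402797 -0.0048877 ] [-0.0097063  -0.00949461] [ 0.00452276 -0.00023239]
top bar 89 [0.06358726 0.54558702] [0.05008905 0.02636084] [0.07996875 0.68401566] 0.0972006497090987
```

Centred on the knob; press down towards z ≈ 0.189 and read force.

>>> jog_arm(commands=[0.02,0,0.2,0,0,0,0,0,0,0.2,0,0,0,0,0,0,0.1,0,0,0,0,0,0,0.1,0,0,0,0,0,0,0.1,0,0,0,0,0,0,0.08,0,0,0,0,0,0,0,0,0,0,0,0,0,0,0,0,0,0])

```text
t: 47.35
tool_pos: [0.6171, 0.045, 0.193]
tool_rot: [-2.339, -2.097, -0.0]
contact_force: [-2.1, 0.8, 3.7]
opening: -0.0002
grip_force: 1.7
```

```bash
python3 -c "
from w import *
st()
"
```

```text
t 47.35 pos [0.6171 0.045  0.193 ] F [-2.12  0.83  3.7 ] op -0.0002 g 1.711451355367899 q [-0.047  0.064  1.666  0.     1.412  0.061]
```

>>> jog_arm(commands=[0,0,0.04,0,0,0,0,0,0,0.03,0,0,0,0,0,0,0.03,0,0,0,0,0,0,0.02,0,0,0,0,0,0,0.02,0,0,0,0,0,0,0,0,0,0,0,0,0,0,0,0,0,0])

```text
t: 48.22
tool_pos: [0.6174, 0.045, 0.1866]
tool_rot: [2.338, 2.097, 0.001]
contact_force: [-6.7, 0.1, 11.9]
opening: -0.0001
grip_force: 6.0
```

```bash
python3 -c "
from w import *
st()
"
```

```text
t 48.225 pos [0.6174 0.045  0.1866] F [-6.71  0.11 11.85] op -0.0001 g 6.018585963776104 q [-0.047  0.069  1.672 -0.     1.4    0.061]
```

>>> jog_arm(commands=[0,0,0.015,0,0,0,0,0,0,0,0,0,0,0,0,0,0,0,0,0,0,0,0,0,0,0,0,0])

```text
t: 48.72
tool_pos: [0.6174, 0.0449, 0.1866]
tool_rot: [2.338, 2.097, 0.001]
contact_force: [-7.8, 0.2, 15.6]
opening: 0.0003
grip_force: 7.3
```

>>> jog_arm(commands=[0,0,-0.1,0,0,0,0,0,0,-0.2,0,0,0,0,0,0,-0.3,0,0,0,0,0,0,-0.4,0,0,0,0,0,0,-0.15,0,0,0,0,-0.2,0,0,0,0,0,0,-0.4,0,0,0,0,0,20,-0.5,0,0,0,0,0,45,-0.5,0,0,0,0,0,45,-0.4,0,0,0,0,0,45,-0.3,0,0,0,0,0,45,-0.16,0,0,0,0,0,45,0,0,0,0,0,0,45,0,0,0,0,0,0,45])

```text
t: 50.48
tool_pos: [0.6011, -0.1012, 0.2522]
tool_rot: [-2.338, -2.098, -0.0]
contact_force: [-0.1, 0.5, 0.4]
opening: 0.045
grip_force: 0.0
```

```bash
python3 -c "
from w import *
st();dots('wrist');go((.6006,-.103,.066))
"
```

```text
t 50.475 pos [ 0.6011 -0.1012  0.2522] F [-0.06  0.51  0.43] op 0.045 g 0.0 q [-0.289  0.005  1.627  0.     1.51  -0.181]
wrist white 6 [290.  48.] [-0.0242  0.1295] [-0.0241  0.1295] 0.0602
wrist white 7 [290.  55.] [-0.0243  0.1227] [-0.0243  0.1227] 0.0605
wrist white 16 [298.  72.] [-0.0161  0.1069] [-0.016   0.1069] 0.0606
wrist white 18 [330.  72.] [0.0167 0.1068] [0.0167 0.1068] 0.0607
wrist white 1217 [315. 124.] [0.0008 0.0546] [0.0008 0.0544] 0.0608
wrist knob 485 [0.00044548 0.12793031] [0.00035471 0.12767851] [0.0266947  0.00642786]
wrist post 199 [ 0.00072897 -0.0054798 ] [-0.00740071 -0.01311945] [ 8.81246879e-03 -7.16417958e-05]
wrist bar 657 [0.0642741  0.05080231] [0.05868849 0.0226602 ] [0.07146503 0.07670924] 0.07988113613371506
turn 0.0 shift [-0.032 -0.005  3.106] pos [ 0.6011 -0.1011  0.2523] th -0.1081 tilt [ 1.e-04  2.e-04 -1.e+00]
```

>>> jog_arm(commands=[-0.03,0,0.3,0,0,0,45,0,0,0.6,0,0,0,45,0,0,0.7,0,0,0,45,0,0,0.7,0,0,0,45,0,0,0.5,0,0,0,45,0,0,0.2,0,0,0,45,0,0,0.1,0,0,0,45,0,0,0,0,0,0,45,0,0,0,0,0,0,5,0,0,0,0,0,0,5,0,0,0,0,0,0,5,0,0,0,0,0,0,5,0,0,0,0,0,0,5,0,0,0,0,0,0,5], newtons=40)

```text
t: 52.28
tool_pos: [0.5999, -0.1037, 0.0679]
tool_rot: [-2.338, -2.096, 0.003]
contact_force: [-7.7, 0.4, 7.2]
opening: 0.0166
grip_force: 39.6
```

```bash
python3 -c "
from w import *
st()
"
```

```text
t 52.275 pos [ 0.5999 -0.1037  0.0679] F [-7.71  0.37  7.17] op 0.0166 g 39.62771952152252 q [-2.930e-01  1.690e-01  1.774e+00 -1.000e-03  1.201e+00 -1.840e-01]
```

>>> jog_arm(commands=[-0.05,0,0,0,0,0,5,-0.12,0,0,0,0,0,5,-0.17,0,0,0,0,0,5,-0.17,0,0,0,0,0,5,-0.17,0,0,0,0,0,5,-0.17,0,0,0,0,0,5,-0.17,0,0,0,0,0,5,-0.17,0,0,0,0,0,5,-0.17,0,0,0,0,0,5,-0.14,0,0,0,0,0,5,-0.1,0,0,0,0,0,5,-0.04,0,0,0,0,0,5,-0.02,0,0,0,0,0,5,0,0,0,0,0,0,5,0,0,0,0,0,0,5])

```text
t: 54.15
tool_pos: [0.5893, -0.2025, 0.068]
tool_rot: [-2.338, -2.096, 0.002]
contact_force: [-6.4, 1.6, 5.4]
opening: 0.017
grip_force: 39.6
```

```bash
python3 -c "
from w import *
st();dots('wrist');dots('top')
"
```

```text
t 54.15 pos [ 0.5893 -0.2025  0.068 ] F [-6.44  1.58  5.41] op 0.017 g 39.56087529659271 q [-4.500e-01  2.000e-01  1.739e+00 -1.000e-03  1.205e+00 -3.410e-01]
wrist white 24 [288.  21.] [-0.0116  0.01  ] [-0.0116  0.01  ] 0.0604
wrist white 18 [338.  21.] [0.0102 0.0099] [0.0102 0.0099] 0.0608
wrist white 5474 [316. 146.] [ 0.0008 -0.0445] [ 0.0008 -0.0448] 0.0608
wrist white 18 [276. 177.] [-0.0194 -0.06  ] [-0.0194 -0.06  ] 0.0604
wrist white 27 [314. 177.] [-0.0003 -0.06  ] [-0.0002 -0.06  ] 0.0606
wrist white 19 [354. 177.] [ 0.0202 -0.0601] [ 0.0201 -0.06  ] 0.0604
wrist post 2544 [ 0.0005247  -0.10039857] [-0.00812296 -0.11325001] [ 0.00901336 -0.09544347]
wrist bar 3662 [ 0.06331101 -0.04753947] [ 0.05818165 -0.07673706] [ 0.07162903 -0.02210221] 0.07993470156336707
top white 117 [392. 187.] [ 0.0006 -0.0429] [-0.0003 -0.0428] 0.0615
top white 8 [365. 185.] [-0.0009  0.0468] [-0.0008  0.0466] 0.0619
top knob 123 [-0.00177224  0.14631577] [-0.00151456  0.1466217 ] [0.03403638 0.03547528]
top bar 130 [0.06356919 0.32095292] [ 0.05009955 -0.07402729] [0.07950414 0.68277762] 0.09962898453471691
```

>>> jog_arm(commands=[-0.03,0,0,0,0,0,5,-0.02,0,0,0,0,0,5,0,0,0,0,0,0,5,0,0,0,0,0,0,5])

```text
t: 54.75
tool_pos: [0.5892, -0.2032, 0.0679]
tool_rot: [-2.335, -2.094, -0.002]
contact_force: [-5.8, 9.3, 8.2]
opening: 0.0173
grip_force: 39.8
```

```bash
python3 -c "
from w import *
st();dots('wrist')
"
```

```text
t 54.75 pos [ 0.5892 -0.2032  0.0679] F [-5.76  9.34  8.16] op 0.0173 g 39.758380651474 q [-0.453  0.201  1.738  0.003  1.207 -0.345]
wrist white 7 [262.  21.] [-0.0229  0.0094] [-0.0229  0.0093] 0.0606
wrist white 34 [284.  21.] [-0.0135  0.0094] [-0.0135  0.0094] 0.0603
wrist white 5458 [316. 146.] [ 0.0008 -0.0453] [ 0.0008 -0.0457] 0.0608
wrist white 18 [276. 177.] [-0.0195 -0.0608] [-0.0195 -0.0608] 0.0604
wrist white 28 [314. 177.] [-0.     -0.0608] [-0.0001 -0.0608] 0.0604
wrist white 21 [355. 177.] [ 0.0207 -0.0608] [ 0.0206 -0.0608] 0.0605
wrist post 2534 [ 0.00050733 -0.10117717] [-0.00815127 -0.11420349] [ 0.00901892 -0.0960181 ]
wrist bar 3642 [ 0.06330545 -0.04838569] [ 0.05816707 -0.07766906] [ 0.07168039 -0.02286448] 0.0797436937247491
```

>>> jog_arm(commands=[0.05,0,0,0,0,0,5,0,0,0,0,0,0,45,0,0,0,0,0,0,45,0,0,0,0,0,0,45,0,0,-0.2,0,0,0,45,0,0,-0.5,0,0,0,45,0,0,-0.6,0,0,0,40,0.2,0.2,-0.3,0,0,0,35,0.4,0.45,0,0,0,0,35,0.31,0.43,0,0,0,0,35,0,0,0,0,0,0,35,0,0,0,0,0,0,35])

```text
t: 56.3
tool_pos: [0.6602, -0.155, 0.1618]
tool_rot: [-2.338, -2.097, 0.001]
contact_force: [0.2, -0.8, -0.7]
opening: 0.0351
grip_force: 0.0
```

```bash
python3 -c "
from w import *
st();dots('wrist');go(bar(-.04))
"
```

```text
t 56.3 pos [ 0.6602 -0.155   0.1618] F [ 0.16 -0.83 -0.71] op 0.0351 g 0.0 q [-0.34   0.224  1.543 -0.     1.376 -0.232]
wrist white 9 [208.  58.] [-0.0127  0.0615] [-0.013   0.0616] 0.062
wrist white 5 [243.  58.] [0.0129 0.0615] [0.0129 0.0615] 0.0628
wrist white 227 [229.  82.] [0.0008 0.0449] [0.0006 0.0448] 0.061
wrist white 1736 [239. 196.] [ 0.001  -0.0447] [ 0.0008 -0.0458] 0.0608
wrist white 13 [218. 213.] [-0.0188 -0.0604] [-0.0184 -0.0603] 0.0602
wrist white 18 [244. 213.] [ 0.0042 -0.0604] [ 0.0041 -0.0603] 0.0604
wrist white 6 [266. 213.] [ 0.0232 -0.0605] [ 0.0232 -0.0604] 0.0602
wrist post 808 [ 0.00196337 -0.10045735] [-0.00750833 -0.11318202] [ 0.00923279 -0.0956825 ]
wrist bar 992 [ 0.06531859 -0.04809185] [ 0.05877278 -0.07720684] [ 0.07174855 -0.02255614] 0.07965107267484717
turn 0.0 shift [-0.004  0.003  1.764] pos [ 0.6599 -0.1553  0.1618] th -0.1091 tilt [-1.e-03  2.e-04 -1.e+00]
```

>>> jog_arm(commands=[0,0,0.3,0,0,0,35,0,0,0.5,0,0,0,35,0,0,0.5,0,0,0,35,0,0,0.3,0,0,0,35,0,0,0.14,0,0,0,35,0,0,0,0,0,0,35,0,0,0,0,0,0,0,0,0,0,0,0,0,0,0,0,0,0,0,0,0,0,0,0,0,0,0,0], newtons=30)

```text
t: 57.6
tool_pos: [0.6597, -0.1552, 0.0586]
tool_rot: [-2.338, -2.097, 0.002]
contact_force: [-5.8, 0.4, 4.9]
opening: 0.0116
grip_force: 29.3
```

```bash
python3 -c "
from w import *
st();arc(-.04,2.1,18)
"
```

```text
t 57.6 pos [ 0.6597 -0.1552  0.0586] F [-5.82  0.38  4.95] op 0.0116 g 29.30833786725998 q [-0.341  0.326  1.603 -0.     1.214 -0.232]
[-0.    0.   -0.25] [-0.   -0.04 -0.29] [-0.   -0.08 -0.29] [-0.   -0.11 -0.28] [-0.   -0.14 -0.26] [-0.   -0.17 -0.24] [-0.   -0.2  -0.22] [-0.   -0.22 -0.2 ] [-0.   -0.25 -0.17] [-0.   -0.26 -0.14] [-0.   -0.28 -0.11] [-0.   -0.29 -0.07] [-0.   -0.29 -0.04] [-0.  -0.3 -0. ] [-0.   -0.3   0.03] [-0.   -0.29  0.07] [-0.   -0.28  0.1 ] [-0.   -0.26  0.13]
```

>>> jog_arm(commands=[0,0,-0.28,0,0,0,0,0,-0.04,-0.29,0,0,0,0,0,-0.08,-0.29,0,0,0,0,0,-0.11,-0.28,0,0,0,0,0,-0.14,-0.26,0,0,0,0,0,-0.17,-0.24,0,0,0,0,0,-0.2,-0.22,0,0,0,0,0,-0.22,-0.2,0,0,0,0,0,-0.25,-0.17,0,0,0,0])

```text
t: 58.72
tool_pos: [0.5916, -0.148, 0.1979]
tool_rot: [2.331, 2.09, 0.013]
contact_force: [8.2, 0.5, 5.9]
opening: 0.0118
grip_force: 29.4
```

```bash
python3 -c "
from w import *
st();print(bar(1.03));arc(1.03,2.1,9)
"
```

```text
t 58.725 pos [ 0.5916 -0.148   0.1979] F [8.23 0.47 5.93] op 0.0118 g 29.366174340248108 q [-0.368  0.031  1.692  0.002  1.406 -0.26 ]
[ 0.58782751 -0.14778348  0.19059485]
[-0.   -0.33 -0.02] [-0.   -0.28 -0.11] [-0.   -0.29 -0.07] [-0.   -0.29 -0.04] [-0.  -0.3 -0. ] [-0.   -0.3   0.03] [-0.   -0.29  0.07] [-0.   -0.28  0.1 ] [-0.   -0.26  0.13]
```

>>> jog_arm(commands=[0,-0.3,-0.04,0,0,0,0,0,-0.28,-0.1,0,0,0,0,0,-0.29,-0.07,0,0,0,0,0,-0.29,-0.04,0,0,0,0,0,-0.3,0,0,0,0,0,0,-0.3,0.03,0,0,0,0,0,-0.29,0.07,0,0,0,0,0,-0.28,0.1,0,0,0,0,0,-0.26,0.12,0,0,0,0,0,0,0,0,0,0,0])

```text
t: 59.98
tool_pos: [0.4319, -0.1311, 0.1919]
tool_rot: [2.339, 2.096, -0.005]
contact_force: [-10.1, 0.6, 14.5]
opening: 0.0115
grip_force: 35.3
```

```bash
python3 -c "
from w import *
st();print(bar(2.1));go(bar(2.15));dots('top')
"
```

```text
t 59.975 pos [ 0.4319 -0.1311  0.1919] F [-10.12   0.57  14.52] op 0.0115 g 35.31106173992157 q [-0.458 -0.357  2.045 -0.003  1.454 -0.348]
[ 0.43575249 -0.13144907  0.1914814 ]
turn 0.0 shift [ 0.002 -0.042  0.073] pos [ 0.4319 -0.1311  0.1919] th -0.1093 tilt [-0.0016 -0.0028 -1.    ]
top white 119 [393. 187.] [-0.0002 -0.0437] [-0.0009 -0.0439] 0.0607
top white 9 [365. 185.] [-0.0009  0.0468] [-0.0016  0.0468] 0.0618
top knob 126 [-0.00167144  0.1461085 ] [-0.00196341  0.14666004] [0.03592615 0.03539898]
top post 39 [-0.00365312 -0.10071626] [-0.01014577 -0.11023418] [ 0.00729251 -0.09382834]
top bar 69 [0.06440851 0.67815391] [0.05044111 0.67548575] [0.07991708 0.683489  ] 0.09963002477546778
```

>>> jog_arm(commands=[0,0,0,0,0,0,40,0,0,0,0,0,0,40,0,0,0,0,0,0,40,0,0,-0.2,0,0,0,40,0,0,-0.5,0,0,0,40,0,0,-0.5,0,0,0,40,0,0,-0.3,0,0,0,40,0.1,0.3,0,0,0,0,60,0.15,0.55,0,0,0,0,65,0.16,0.55,0,0,0,0,65,0.16,0.55,0,0,0,0,65,0.15,0.5,0,0,0,0,65,0.08,0.33,0,0,0,0,65,0,0,0,0,0,0,65,0,0,0,0,0,0,65])

```text
t: 61.9
tool_pos: [0.6042, -0.101, 0.2772]
tool_rot: [-2.339, -2.097, 0.001]
contact_force: [0.6, -0.2, -0.6]
opening: 0.0652
grip_force: 0.0
```

```bash
python3 -c "
from w import *
st();d=dots('wrist');go((.6005,-.0993,.062))
print(fullplate(d,N,.056,.07,vmin=60))
P=pts(d);hsv=cv2.cvtColor(d['image'],cv2.COLOR_RGB2HSV)
m=(cv2.inRange(hsv,(0,150,60),(6,255,255))|cv2.inRange(hsv,(175,150,60),(180,255,255))>0)&(P[...,2]>.15)&(P[...,2]<.23)
q=P[m];print('openbar',m.sum(),q.mean(0),q.max(0))
d=eyes.get_image('top');P=pts(d);v,u=np.mgrid[:400,:640]
m=(P[...,0]>.35)&(P[...,0]<.62)&(P[...,1]<-.25)&(P[...,1]>-.47)&(P[...,2]>.014)&(P[...,2]<.03)
k,l,s,c=cv2.connectedComponentsWithStats(m.astype(np.uint8));i=1+s[1:,4].argmax();print('tray',rect(P[l==i][:,:2]))
"
```

```text
t 61.9 pos [ 0.6042 -0.101   0.2772] F [ 0.59 -0.22 -0.57] op 0.0652 g 0.0 q [-2.870e-01  1.000e-03  1.589e+00 -0.000e+00  1.552e+00 -1.780e-01]
wrist white 11 [291. 125.] [-0.0242  0.0528] [-0.0242  0.0528] 0.0608
wrist white 94 [313. 132.] [0.0008 0.0447] [0.0006 0.0447] 0.0611
wrist white 13 [292. 159.] [-0.0242  0.013 ] [-0.0242  0.0129] 0.0605
wrist white 8 [333. 182.] [ 0.0256 -0.0149] [ 0.0256 -0.0149] 0.0607
wrist white 784 [313. 204.] [ 0.0005 -0.0448] [ 0.0003 -0.0452] 0.0609
wrist white 6 [296. 216.] [-0.0204 -0.0606] [-0.0205 -0.0609] 0.0601
wrist white 13 [313. 216.] [ 0.0007 -0.0604] [ 0.0007 -0.0605] 0.0607
wrist white 7 [329. 216.] [ 0.0212 -0.0604] [ 0.0212 -0.0602] 0.0609
wrist knob 1099 [0.00049547 0.13213748] [0.00020366 0.13130593] [0.03530101 0.01331046]
wrist post 344 [ 0.0006255  -0.10135604] [-0.00753595 -0.11348423] [ 0.00931632 -0.09661543]
turn 0.0 shift [ 0.023 -0.063  3.591] pos [ 0.6041 -0.1011  0.2775] th -0.1092 tilt [-5.e-04  1.e-04 -1.e+00]
((array([ 0.59964362, -0.11668279]), [np.float64(50.1), np.float64(97.6)], np.float32(1.463558)), np.int32(2318), np.float64(0.0608))
openbar 1171 [ 0.43305056 -0.12957006  0.20806396] [ 0.43943174 -0.10328248  0.21223562]
tray (array([ 0.49371442, -0.35200058]), [np.float64(152.8), np.float64(200.9)], np.float32(-0.09017643))
```

>>> jog_arm(commands=[0.02,-0.05,0.3,0,0,0,65,0,0,0.6,0,0,0,65,0,0,0.7,0,0,0,65,0,0,0.7,0,0,0,65,0,0,0.6,0,0,0,65,0,0,0.4,0,0,0,65,0,0,0.2,0,0,0,65,0,0,0.1,0,0,0,65,0,0,0,0,0,0,65,0,0,0,0,0,0,65])

```text
t: 63.25
tool_pos: [0.6027, -0.0997, 0.0628]
tool_rot: [2.338, 2.096, 0.002]
contact_force: [0.5, 0.6, 0.5]
opening: 0.065
grip_force: 0.0
```

```bash
python3 -c "
from w import *
st();go((.601,-.0993,.0545))
"
```

```text
t 63.25 pos [ 0.6027 -0.0997  0.0628] F [0.49 0.64 0.5 ] op 0.065 g 0.0 q [-0.286  0.177  1.774  0.     1.188 -0.177]
turn 0.0 shift [ 0.004 -0.03   0.139] pos [ 0.6027 -0.0997  0.0628] th -0.109 tilt [ 2.2e-03 -6.0e-04 -1.0e+00]
```

>>> jog_arm(commands=[0,-0.02,0.08,0,0,0,65,0,0,0.06,0,0,0,65,0,0,0,0,0,0,40,0,0,0,0,0,0,40,0,0,0,0,0,0,40,0,0,0,0,0,0,40,0,0,0,0,0,0,40], newtons=60)

```text
t: 64.12
tool_pos: [0.6007, -0.0994, 0.0531]
tool_rot: [2.339, 2.097, 0.0]
contact_force: [0.3, 0.2, -0.2]
opening: 0.0479
grip_force: 61.8
```

```bash
python3 -c "
from w import *
st()
"
```

```text
t 64.125 pos [ 0.6007 -0.0994  0.0531] F [ 0.3   0.23 -0.2 ] op 0.0479 g 61.84914708137512 q [-0.286  0.186  1.782  0.     1.173 -0.177]
```

>>> jog_arm(commands=[0,0,-0.1,0,0,0,40,0,0,-0.2,0,0,0,40,0,0,-0.3,0,0,0,40,0,0,-0.5,0,0,0,40,0,0,-0.6,0,0,0,40,0,0,-0.5,0,0,0,40,0,0,-0.2,0,0,0,40,0,0,0,0,0,0,40], newtons=80)

```text
t: 65.12
tool_pos: [0.6011, -0.0995, 0.1984]
tool_rot: [2.338, 2.096, 0.002]
contact_force: [-0.5, -0.8, -1.8]
opening: 0.0467
grip_force: 82.2
```

```bash
python3 -c "
from w import *
st()
d=eyes.get_image('wrist');P=pts(d);hsv=cv2.cvtColor(d['image'],cv2.COLOR_RGB2HSV)
q=(P[...,:2]-N)@np.c_[X,Y]
for n,h in(('orange',(5,25)),('blue',(85,102))):
    m=(hsv[...,0]>h[0])&(hsv[...,0]<h[1])&(hsv[...,1]>60)&(abs(q[...,0])<.04)&(abs(q[...,1])<.08)&(P[...,2]>.02)
    print(n,m.sum(),np.percentile(P[m][:,2],[5,50,95]) if m.any() else '')
u=np.array([.996,-.087]);T=np.array([.4945,-.354]);print(T+.045*u,T-.045*u)
go(np.r_[T+.045*u,.06],-.1)
"
```

```text
t 65.125 pos [ 0.6011 -0.0995  0.1984] F [-0.51 -0.82 -1.81] op 0.0467 g 82.24175691604614 q [-0.286  0.036  1.685 -0.     1.418 -0.177]
orange 16613 [0.20463023 0.20565553 0.20662473]
blue 1057 [0.0510815  0.05256323 0.05385209]
[ 0.53932  -0.357915] [ 0.44968  -0.350085]
turn -0.09 shift [-4.391 -0.583  2.279] pos [ 0.6004 -0.0993  0.1967] th -0.109 tilt [-5.e-04  1.e-04 -1.e+00]
```

>>> jog_arm(commands=[-0.2,-0.02,0,0,0,0,40,-0.45,-0.06,0,0,0,0,40,-0.55,-0.07,0,0,0,0,40,-0.6,-0.08,0,0,0,0,40,-0.6,-0.08,0,0,0,0,40,-0.6,-0.08,0,0,0,0,40,-0.55,-0.07,0,0,0,0,40,-0.45,-0.06,0,0,0,0,40,-0.25,-0.03,0,0,0,0,40,-0.14,-0.02,0.2,0,0,-0.1,40,0,0,0.5,0,0,0,40,0,0,0.6,0,0,0,40,0,0,0.5,0,0,0,40,0,0,0.3,0,0,0,40,0,0,0,0,0,0,40,0,0,0,0,0,0,40])

```text
t: 67.18
tool_pos: [0.5388, -0.3579, 0.0725]
tool_rot: [2.327, 2.108, 0.001]
contact_force: [-0.5, 0.2, -0.7]
opening: 0.047
grip_force: 82.2
```

```bash
cat >> w.py <<'E'
def tray(cam="top"):
    d=eyes.get_image(cam);P=pts(d)
    m=(P[...,0]>.33)&(P[...,0]<.65)&(P[...,1]<-.23)&(P[...,1]>-.5)&(P[...,2]>.015)&(P[...,2]<.028)
    h=cv2.cvtColor(d['image'],cv2.COLOR_RGB2HSV);m&=h[...,1]<60
    print('tray',cam,m.sum(),rect(P[m][:,:2]))
    return d
E
python3 -c "
from w import *
st();d=tray('top');d=tray('wrist');go(np.r_[.5393,-.3579,.0065]);print(fullplate(d,(.54,-.358),.055,.075,vmin=60))
"
```

```text
t 67.175 pos [ 0.5388 -0.3579  0.0725] F [-0.51  0.22 -0.73] op 0.047 g 82.24249005317688 q [-0.701  0.243  1.68   0.     1.217 -0.603]
tray top 197 (array([ 0.50543552, -0.28238416]), [np.float64(146.7), np.float64(210.3)], np.float32(-0.21766838))
tray wrist 7128 (array([ 0.50911591, -0.32734512]), [np.float64(205.9), np.float64(224.4)], np.float32(-0.07972031))
turn 0.0 shift [0.006 0.003 1.11 ] pos [ 0.5391 -0.3582  0.0731] th -0.0988 tilt [ 0.0025 -0.0021 -1.    ]
((array([ 0.53297046, -0.29758746]), [np.float64(0.4), np.float64(24.4)], np.float32(-0.09202206)), np.int32(53), np.float64(0.0736))
```

```bash
python3 -c "
from w import *
T=np.array([.4945,-.354]);u=np.array([.996,-.087]);w=np.array([.087,.996])
for cam in('wrist','top'):
    d=eyes.get_image(cam);P=pts(d);a=(P[...,:2]-T)@u;b=(P[...,:2]-T)@w
    m=(abs(P[...,2]-.022)<.0025)&(abs(a)<.13)&(abs(b)<.1)
    n1,e=np.histogram(b[m],np.arange(-.1,.1,.005));n2,_=np.histogram(a[m],np.arange(-.13,.13,.005))
    print(cam,m.sum());print('b',[(round(float(x),3),int(n)) for x,n in zip(e,n1) if n>15]);print('a',[(round(float(-.13+.005*i),3),int(n)) for i,n in enumerate(n2) if n>15])
"
```

```text
wrist 5327
b [(-0.075, 164), (-0.07, 39), (-0.065, 44), (-0.06, 41), (-0.055, 39), (-0.05, 41), (-0.045, 44), (-0.04, 48), (-0.035, 44), (-0.03, 92), (-0.025, 92), (-0.02, 95), (-0.015, 96), (-0.01, 95), (-0.005, 102), (0.0, 97), (0.005, 104), (0.01, 107), (0.015, 108), (0.02, 110), (0.025, 117), (0.03, 119), (0.035, 120), (0.04, 120), (0.045, 130), (0.05, 134), (0.055, 133), (0.06, 135), (0.065, 374), (0.07, 2333)]
a [(-0.1, 1169), (-0.095, 509), (-0.09, 106), (-0.085, 100), (-0.08, 73), (-0.075, 65), (-0.07, 59), (-0.065, 69), (-0.06, 63), (-0.055, 74), (-0.05, 62), (-0.045, 63), (-0.04, 62), (-0.035, 64), (-0.03, 67), (-0.025, 67), (-0.02, 70), (-0.015, 61), (-0.01, 66), (-0.005, 63), (0.0, 68), (0.005, 90), (0.01, 66), (0.015, 64), (0.02, 65), (0.025, 63), (0.03, 65), (0.035, 69), (0.04, 65), (0.045, 64), (0.05, 69), (0.055, 63), (0.06, 68), (0.065, 71), (0.07, 66), (0.075, 64), (0.08, 78), (0.085, 63), (0.09, 73), (0.095, 1066), (0.1, 31)]
top 101
b [(0.07, 30), (0.075, 35)]
a [(0.095, 20)]
```

>>> jog_arm(commands=[0,0,0.3,0,0,0,40,0,0,0.4,0,0,0,40,0,0,0.2,0,0,0,40,0,0,0.1,0,0,0,40,0,0,0.08,0,0,0,40,0,0,0,0,0,0,40,0,0,0,0,0,0,40])

```text
t: 68.25
tool_pos: [0.5385, -0.3578, 0.007]
tool_rot: [2.328, 2.108, 0.0]
contact_force: [0.2, 0.2, -1.2]
opening: 0.0468
grip_force: 82.3
```

```bash
python3 -c "
from w import *
st()
"
```

```text
t 68.25 pos [ 0.5385 -0.3578  0.007 ] F [ 0.18  0.24 -1.21] op 0.0468 g 82.27223753929138 q [-0.702  0.327  1.701  0.     1.112 -0.603]
```

>>> jog_arm(commands=[0,0,0.015,0,0,0,58,0,0,0,0,0,0,58,0,0,0,0,0,0,58,0,0,-0.1,0,0,0,58,0,0,-0.3,0,0,0,58,0,0,-0.6,0,0,0,58,0,0,-0.7,0,0,0,58,0,0,-0.7,0,0,0,58,0,0,-0.5,0,0,0,60,0,0,-0.3,0,0,0.09,65,0.3,0.04,-0.2,0,0,0,65,0.55,0.07,0,0,0,0,65,0.6,0.08,0,0,0,0,65,0.6,0.08,0,0,0,0,65,0.6,0.08,0,0,0,0,65,0.6,0.08,0,0,0,0,65,0.55,0.07,0,0,0,0,65,0.4,0.05,0,0,0,0,65,0.19,0.02,0,0,0,0,65,0,0,0,0,0,0,65])

```text
t: 70.75
tool_pos: [0.6001, -0.0984, 0.2087]
tool_rot: [-2.336, -2.099, 0.001]
contact_force: [0.5, -0.6, -0.2]
opening: 0.0653
grip_force: 0.0
```

```bash
python3 -c "
from w import *
st();d=eyes.get_image('wrist');print(fullplate(d,N,.047,.06));go((.6011,-.0993,.052),-.108)
d=eyes.get_image('top');print(fullplate(d,(.539,-.358),.009,.018));
for r in plates(d): print(*r) if abs(r[5]-.012)<.004 else 0
"
```

```text
t 70.75 pos [ 0.6001 -0.0984  0.2087] F [ 0.52 -0.62 -0.22] op 0.0653 g 0.0 q [-0.285  0.028  1.676 -0.     1.439 -0.178]
((array([ 0.60229926, -0.10006835]), [np.float64(51.6), np.float64(120.1)], np.float32(1.4640459)), np.int32(5502), np.float64(0.0527))
turn 0.005 shift [-1.000e-03  1.700e-02  2.615e+00] pos [ 0.6001 -0.0991  0.2089] th -0.1075 tilt [-1.e-03 -1.e-04 -1.e+00]
((array([ 0.53840857, -0.3555947 ]), [np.float64(51.0), np.float64(123.5)], np.float32(1.4808834)), np.int32(473), np.float64(0.0133))
orange 411 [ 0.5403 -0.3401] [np.float64(51.8), np.float64(94.6)] 1.485 0.0131 [450. 205.] [ 17. 239. 246.]
orange 1268 [ 0.2052 -0.6825] [np.float64(110.3), np.float64(134.6)] -1.559 0.0147 [561. 303.] [ 17. 146. 215.]
```

>>> jog_arm(commands=[0,0.02,0.3,0,0,0,65,0,0,0.5,0,0,0,65,0,0,0.6,0,0,0,65,0,0,0.6,0,0,0,65,0,0,0.4,0,0,0,65,0,0,0.2,0,0,0,65,0,0,0.06,0,0,0,65,0,0,0,0,0,0,65,0,0,0,0,0,0,65])

```text
t: 71.97
tool_pos: [0.6026, -0.0997, 0.0512]
tool_rot: [2.337, 2.097, 0.002]
contact_force: [0.6, 0.1, -0.0]
opening: 0.0651
grip_force: 0.0
```

```bash
python3 -c "
from w import *
st();go((.6011,-.0993,.0455))
"
```

```text
t 71.975 pos [ 0.6026 -0.0997  0.0512] F [ 0.58  0.08 -0.03] op 0.0651 g 0.0 q [-0.286  0.192  1.78  -0.     1.168 -0.178]
turn 0.0 shift [ 0.004 -0.025  0.095] pos [ 0.6026 -0.0997  0.0512] th -0.108 tilt [ 2.3e-03 -7.0e-04 -1.0e+00]
```

>>> jog_arm(commands=[0,-0.015,0.09,0,0,0,65,0,0,0,0,0,0,65,0,0,0,0,0,0,40,0,0,0,0,0,0,40,0,0,0,0,0,0,40,0,0,0,0,0,0,40,0,0,0,0,0,0,40,0,0,-0.1,0,0,0,40,0,0,-0.2,0,0,0,40,0,0,-0.3,0,0,0,40,0,0,-0.5,0,0,0,40,0,0,-0.6,0,0,0,40,0,0,-0.5,0,0,0,40,0,0,-0.3,0,0,0,40,0,0,0,0,0,0,40], newtons=80)

```text
t: 73.85
tool_pos: [0.6017, -0.0996, 0.1967]
tool_rot: [2.336, 2.096, 0.003]
contact_force: [0.5, 0.6, -1.4]
opening: 0.047
grip_force: 82.3
```

```bash
python3 -c "
from w import *
st()
d=eyes.get_image('wrist');P=pts(d);hsv=cv2.cvtColor(d['image'],cv2.COLOR_RGB2HSV)
q=(P[...,:2]-N)@np.c_[X,Y]
m=(hsv[...,0]>85)&(hsv[...,0]<102)&(hsv[...,1]>60)&(abs(q[...,0])<.04)&(abs(q[...,1])<.08)&(P[...,2]>.02)
print(m.sum(),np.percentile(P[m][:,2],[5,50,95]) if m.any() else '')
T=np.array([.4945,-.354]);u=np.array([.996,-.087]);w=np.array([.087,.996])
d=eyes.get_image('top');P=pts(d);a=(P[...,:2]-T)@u;b=(P[...,:2]-T)@w
m=(abs(P[...,2]-.022)<.004)&(abs(a)<.15)&(abs(b)<.12);print(rect(P[m][:,:2]))
go(np.r_[T-.045*u,.07],-.09)
"
```

```text
t 73.85 pos [ 0.6017 -0.0996  0.1967] F [ 0.46  0.64 -1.44] op 0.047 g 82.25884437561035 q [-0.286  0.038  1.686 -0.     1.413 -0.178]
8778 [0.203105   0.20406108 0.20502226]
(array([ 0.49431143, -0.35140701]), [np.float64(151.7), np.float64(200.2)], np.float32(-0.078392))
turn -0.18 shift [-4.39  -2.121  2.055] pos [ 0.6001 -0.0992  0.1933] th -0.108 tilt [-1.6e-03  4.0e-04 -1.0e+00]
```

>>> jog_arm(commands=[-0.2,0,0,0,0,-0.18,40,-0.45,-0.05,0,0,0,0,40,-0.6,-0.1,0,0,0,0,40,-0.6,-0.15,0,0,0,0,40,-0.55,-0.3,0,0,0,0,40,-0.55,-0.35,0,0,0,0,40,-0.5,-0.35,0,0,0,0,40,-0.45,-0.35,0,0,0,0,40,-0.3,-0.3,0,0,0,0,40,-0.19,-0.17,0.2,0,0,0,40,0,0,0.5,0,0,0,40,0,0,0.6,0,0,0,40,0,0,0.5,0,0,0,40,0,0,0.2,0,0,0,40,0,0,0,0,0,0,40,0,0,0,0,0,0,40])

```text
t: 75.95
tool_pos: [0.4509, -0.3509, 0.0758]
tool_rot: [2.317, 2.118, 0.0]
contact_force: [-0.2, -0.2, 0.2]
opening: 0.0474
grip_force: 82.3
```

```bash
python3 -c "
from w import *
st();go(np.r_[.4497,-.3501,.0065])
T=np.array([.4945,-.354]);u=np.array([.996,-.087]);w=np.array([.087,.996])
d=eyes.get_image('wrist');P=pts(d);a=(P[...,:2]-T)@u;b=(P[...,:2]-T)@w
m=(abs(P[...,2]-.022)<.0025)&(abs(a)<.15)&(abs(b)<.12)
n1,_=np.histogram(b[m],np.arange(-.12,.12,.005));n2,_=np.histogram(a[m],np.arange(-.15,.15,.005))
print([(round(-.12+.005*i,3),int(n)) for i,n in enumerate(n1) if n>250],[(round(-.15+.005*i,3),int(n)) for i,n in enumerate(n2) if n>250])
"
```

```text
t 75.95 pos [ 0.4509 -0.3509  0.0758] F [-0.18 -0.16  0.23] op 0.0474 g 82.32668280601501 q [-0.792  0.072  1.865  0.     1.202 -0.702]
turn 0.0 shift [ 0.012 -0.022  1.155] pos [ 0.4509 -0.3509  0.0758] th -0.0898 tilt [ 0.0017 -0.0017 -1.    ]
[(0.065, 369), (0.07, 2255)] [(-0.1, 948), (0.095, 1466)]
```

>>> jog_arm(commands=[0.01,-0.02,0.3,0,0,0,40,0,0,0.4,0,0,0,40,0,0,0.24,0,0,0,40,0,0,0.12,0,0,0,40,0,0,0.08,0,0,0,40,0,0,0,0,0,0,40,0,0,0,0,0,0,40])

```text
t: 76.88
tool_pos: [0.4494, -0.3499, 0.0067]
tool_rot: [2.318, 2.118, 0.0]
contact_force: [0.0, -0.7, -0.4]
opening: 0.0471
grip_force: 82.3
```

```bash
python3 -c "
from w import *
st()
"
```

```text
t 76.875 pos [ 0.4494 -0.3499  0.0067] F [ 0.01 -0.75 -0.38] op 0.0471 g 82.34049081802368 q [-0.792  0.169  1.893  0.     1.078 -0.702]
```

>>> jog_arm(commands=[0,0,0.01,0,0,0,58,0,0,0,0,0,0,58,0,0,0,0,0,0,58,0,0,-0.1,0,0,0,58,0,0,-0.3,0,0,0,58,0,0,-0.6,0,0,0,58,0,0,-0.7,0,0,0,58,0,0,-0.7,0,0,0,58,0,0,-0.7,0,0,0,58,0,0,-0.7,0,0,0,58,0,0,-0.4,0,0,0,58,0.1,0.3,0,0,0,0,58,0.3,0.5,0,0,0,0,58,0.5,0.5,0,0,0,0,58,0.6,0.5,0,0,0,0,58,0.6,0.2,0,0,0,0,58,0.5,0,0,0,0,0,58,0.3,0,0,0,0,0,58,0,0,0,0,0,0,58])

```text
t: 79.25
tool_pos: [0.5842, -0.1858, 0.2567]
tool_rot: [-2.317, -2.121, 0.001]
contact_force: [0.2, -0.4, -0.3]
opening: 0.0581
grip_force: 0.0
```

```bash
python3 -c "
from w import *
st();d=eyes.get_image('top');save(d,'fin.png',(200,80,520,280),2.4)
for r in plates(d): print(*r)
"
```

```text
t 79.25 pos [ 0.5842 -0.1858  0.2567] F [ 0.22 -0.42 -0.3 ] op 0.0581 g 0.0 q [-0.429  0.012  1.613 -0.     1.518 -0.341]
orange 1861 [ 0.8691 -0.1977] [np.float64(121.3), np.float64(240.8)] -1.567 0.0598 [404. 108.] [ 17. 144. 234.]
orange 1277 [ 0.2051 -0.6828] [np.float64(110.6), np.float64(134.0)] -1.558 0.0145 [561. 303.] [ 17. 146. 215.]
orange 166 [0.2519 0.3145] [np.float64(17.8), np.float64(98.2)] 1.193 0.0188 [255. 297.] [ 17.  138.  189.5]
blue 421 [ 0.6002 -0.0978] [np.float64(37.6), np.float64(124.2)] 1.46 0.045 [378. 187.] [106. 197. 161.]
blue 68 [0.5916 0.5883] [np.float64(3.2), np.float64(26.4)] -0.725 0.063 [168. 194.] [111.  90.  64.]
blue 189 [ 0.4483 -0.3559] [np.float64(47.3), np.float64(49.7)] 1.549 0.0129 [457. 233.] [ 99. 148. 236.]
blue 1003 [0.4164 0.0833] [np.float64(81.5), np.float64(153.5)] -1.391 0.0183 [327. 243.] [ 97. 139. 187.]
blue 269 [0.374  0.2375] [np.float64(40.5), np.float64(72.5)] 1.385 0.0061 [278. 259.] [ 98. 112. 239.]
blue 270 [0.3185 0.5678] [np.float64(41.3), np.float64(72.6)] 1.186 0.0069 [178. 278.] [ 97. 119. 243.]
```

View pics/fin.png

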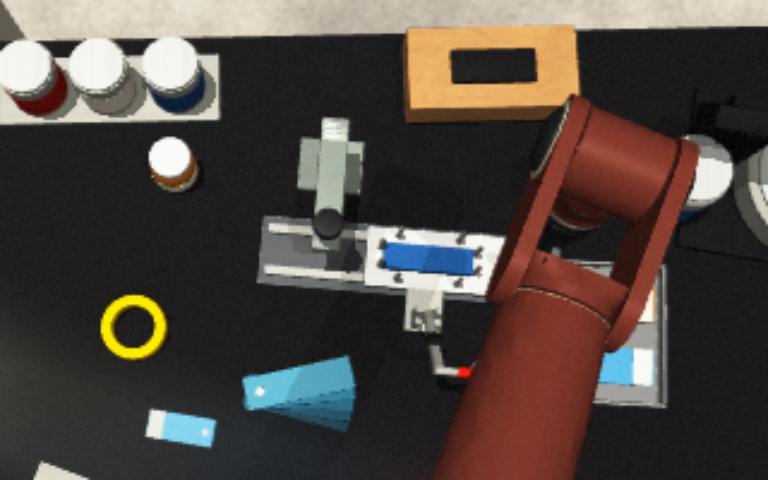

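The nest is empty (428,259), the clamp is open and the carriage is home. Both plates lie in the tray (640,305 and 630,367) at the right height, 13 mm. Handing in.

```bash
python3 -c "
from h import *
print(job.finish_job())"
```

```text
the job is handed in; nothing more can be done
None
```

The job is handed in: the sky and orange plates, the only two on the bench, were stacked, clamped, punched on the dots and laid flat in the grey tray, with the carriage home and the clamp open; the verdict was not shown.

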